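# Gauge the bore of a turned hub

### The job

Turn the wooden hub on the checking jig until its metal tag squarely faces the scanner block's window. Then take the gauge rod by its handle from its rest, lower it gently into the hub's guide tube until its collar stops on the tube's mouth, draw it right out again, and finish while still holding it: keep the rod level and still with its tip a few centimetres above the middle of the white reading plate on top of the scanner block, clear of everything. Leave the hub facing the scanner and the other things on the bench where they are.

Things in the scene. Friction and masses are not known exactly. Their poses are not given: they have to be found in the camera images.
- jig: Plywood base board of the checking jig, 130 (x) x 280 (y) x 15 mm, fixed to the bench. Origin at the centre of its underside, z up. The hub stands on a turntable whose vertical axis is at x 0, y +70 mm; the scanner block stands at x 0, y -80 mm.
- hub (a joint): Turning angle of the hub on its turntable about the vertical, rad, positive counter-clockwise from above. 0 = the tag squarely faces the scanner block (tag points along the jig's -y). Free to turn from -2.6 to 2.6; it starts 0.5 to 1.4 away from 0. A light friction (0.06 N m) holds it where it is left.
- tag (a point): Middle of the outer face of the hub's aluminium tag: a plate 18 wide, 60 tall, 4 mm thick on the hub's side, reaching 32 mm from the hub's axis. The hub is a pale wooden cylinder 56 mm in diameter, its flat top 110 mm above the bench, on a steel turntable disc 82 mm wide and 10 mm thick.
- mouth (a point): Centre of the mouth of the steel guide tube, on the hub's axis, 125 mm above the bench. The tube stands 15 mm proud of the hub's top, is vertical, 25 mm outside, 14 mm bore, 100 mm deep. Its frame is the hub's (z up).
- reader (a point): Centre of the white reading plate (62 x 52 mm) on the scanner block's top, 90 mm above the bench. The grey scanner block is 70 (x) x 60 (y) mm; its dark window looks along the jig's +y towards the hub, 120 mm from the hub's axis. Frame z up.
- rod: Gauge rod, loose, 130 g. Origin on its axis at the collar's stop face; +x runs along the rod to the tip. Steel shaft 10 mm thick, 80 mm long, its last 10 mm tapering to 5 mm; brass collar 30 mm across from x -8 to 0; square wooden handle 18 x 18 mm from x -98 to -8 mm, flat sides facing y and z. Starts lying level in its rest, y flats upright, tip away from the robot within 0.3 rad.
- rod_tip (a point): Tip of the gauge rod, on its axis, 80 mm from the collar's stop face. Frame as the rod's. Hint: grip the handle across its y flats with the gripper slanted 45 degrees, fingers pointing down and towards the tip; a half turn about the gripper's own axis then takes the rod from level to upright, tip down, and back.
- rest: Wooden rest fixed to the bench, board 170 x 70 x 12 mm; two slotted posts, 12 mm thick, open upward, at most 68 mm high, carry the rod with its axis 65 mm above the bench: one 50 mm ahead of the collar, one under the handle 90 mm behind it. Origin under the rod's collar, x along the rod.
- hammer: Claw hammer lying flat, a bystander. Leave it alone. Origin on its underside.
- chisel: Wood chisel about 190 mm long lying flat between the jig and the rod rest, a bystander. Leave it alone. Origin on its underside.
- glue: White glue bottle, 60 mm across, 160 mm tall, standing upright, a bystander. Leave it alone. Origin on its underside.
- screws: Clear jar with a steel lid, 70 mm across, 85 mm tall, a bystander. Leave it alone. Origin on its underside.
- tin: Steel can, 84 mm across, 110 mm tall, a bystander. Leave it alone. Origin on its underside.
- offcut: Small wood offcut 80 x 45 x 22 mm, a bystander. Leave it alone. Origin on its underside.
- wrench: Steel wrench lying flat, a bystander. Leave it alone. Origin on its underside.
- tape: Grey tape roll, 84 mm across, 24 mm high, lying flat, a bystander. Leave it alone. Origin on its underside.
Mind the look-alikes: they are no part of the job. Leave any green look-alike of the rod alone. Several things have the shape of the rest; the one meant has the colours described above.

How it is judged:
By the outcome, as a careful person would: the job done as asked, in the order asked, and still so for the second after the job is handed in, while the arm keeps its last pose, push and grip.
It also fails if it takes over 72 s, if anything falls off the work surface, if the arm or the gripper's body presses on something with over 40 N, if the wrist force passes 120 N, or if a joint passes its speed limit or range.

### The arm

A 7-joint arm with a two-finger parallel gripper is mounted at the origin on the work surface. World frame = base frame: x ahead of the robot, y to its left, z up, the work surface at z = 0. Lengths are in m, angles in rad, forces in N, time in s.
With the tool pointing down it reaches from about 0.425 to 0.875 m from the base axis. Payload 4.7 kg.
Tool frame: the origin (TCP) lies midway between the tips of the shut fingers; the grasp point (between the pads) lies robot.tcp_to_grasp behind it (robot.tcp_to_grasp is the distance from the TCP to the grasp point, in m); z points along the fingers, y is the line along which they close (so a half turn about z gives the same grasp; the last joint's range is limited). The gripper opens to 85 mm and grips with 20 to 120 N. Pads are 22 mm wide; open, the fingers measure 114 mm over their backs; the gripper's body (76 mm by 85 mm) begins 54 mm behind the grasp point. The pads swing forward as they close: fully open they stand 13 mm farther back than shut.
Start: joints at [1.329, 0.321, -0.07, 1.45, 0.023, 1.371, -0.057], TCP at [0.164, -0.629, 0.209] pointing down, gripper open.
Joint ranges: [-2.86, 2.86], [-0.3, 2.09], [-1.38, 1.24], [0.06, 2.45], [-1.56, 4.7], [0.09, 2.05], [-2.69, 2.69]. Speed limits (rad/s): [2.57, 2.57, 3.14, 3.14, 3.14, 3.14, 3.14].

### API

Orientations are given as a unit quaternion [x, y, z, w].
In Python, from station import robot gives the robot as it stands. The module is installed in compiled form; this text tells all that it offers.
- The arm moves only by the tool apply_moves, never from a script. Its argument "series" is a list of rows, each a list of 3 entries, a list of its own where there are three numbers: the closure, from -1 (fully open) to 1 (shut), then the shift along the tool's x, y, z in mm, then the turn about the tool's z in degrees. A call has 1 to 8 rows; each row is the pose to reach, as a shift and turn from the pose commanded when the call began, along the tool's axes at that moment; what a row does not reach only later rows make up. A row lasts 1/8 s, in which the tool goes at most 62.5 mm and 10.7 degrees, less where a joint would pass 70% of its speed; a pose out of reach is approached as far as the arm can. A call with a gripper value outside its range is refused whole. The fingers move at their own pace and stop on an object; "grip_force" is the grip in N (left out, the last holds). Time passes only in rows, so rows that repeat a pose let the fingers close. It gives the time, the measured TCP pose, the force, the opening and the grip force at its end, in the units of the state.
- robot.sense(): the state, without advancing time (a new reading comes with each control period).
- robot.grab_frame(name): name is "side" or "top" or "wrist"; returns (picture, depth): 480x640x3 uint8, red, green, blue; 480x640 float32, m along the optical axis (not along the pixel's ray), 0 where there is no reading.
- robot.calibration(name): a dict with "fx", "fy", "cx", "cy" (pixels), "R" (3x3) and "t" (3): a world point X has camera coordinates R X + t. Camera axes: x right, y down, z forward; pixel columns grow to the right and rows downward; lengths in m; the calibration is good to about 2 mm. A picture is of the moment at which its call begins: read the wrist's pose just before it. calibration takes no time and is no camera call; for the wrist camera it gives the pose at the moment of the call.
- robot.job_done(): hands the job in; it is judged then, once.
Trained networks look in the newest picture that a camera, given by its name, has taken for a name from the list of things; names that differ only in an ending like _2 or _b are one class to them, and where a whole thing is asked for, a point or a joint stands for the part that bears it (a point fixed in the world has none). Each returns a list of dicts, best first, with "conf" (0 to 1); they miss things now and then, are a little off and sometimes report something else, mostly with a low value. They report only what shows in the picture. A call takes as long as a camera call. They do not tell look-alikes from the thing itself.
- robot.find_in(camera, label): "rect" ([left, top, width, height] in pixels, round what is visible of it).
- robot.outline_of(camera, label): "region" (480x640 bool, what is visible of it) and "rect" ([left, top, width, height] in pixels, round what is visible of it).
The state is a dict: "time_s": time; "qpos": joint angles; "joint_vel": joint speeds; "joint_torque": joint torques, N m; "eef_pos": TCP position; "tcp_rot": TCP orientation; "force": force on the tool from outside, world axes, zero at the start; "moment": the same for the moment, N m; "gripper_width": opening from 0.0 (shut) to 1.0 (fully open); "grasp_force": force on a finger pad.
Only numpy, scipy, OpenCV 4.12 (cv2) and the standard library are available. Lean on these libraries where they do the work, as an engineer would, in place of code of your own. Each camera call takes 0.05 s, during which the arm holds its last target. There are 200 camera calls.

## Working session

There is one attempt and no reset: what is moved stays moved. The work goes in short steps, Python scripts to look and compute and a tool call to move; the robot and the scene stay as the last step left them, time stands still between calls to the robot, and variables do not carry over. Pictures are saved under pics/ and viewed, at most 10 in all, crops included, and the job is handed in when it is done.

Besides the shell and the picture viewer there is one more tool, called after "Request:" as a command line: name --argument value ..., lists and objects as JSON in quotes. apply_moves: Moves the arm, as the interface text tells. Its arguments: {"type":"object","properties":{"series":{"type":"array"},"grip_force":{"type":"number"}},"required":["series"]}

```bash
mkdir -p pics; cat > h.py <<'E'
import numpy as np, cv2
from station import robot
from scipy.spatial.transform import Rotation as Ro
def cloud(cam,d):
    c=robot.calibration(cam); v,u=np.mgrid[0:480,0:640]
    P=np.dstack([(u-c['cx'])/c['fx']*d,(v-c['cy'])/c['fy']*d,d])
    return (P-np.array(c['t']))@np.array(c['R'])   # R^T(P-t)
def proj(cam,X):
    c=robot.calibration(cam); p=np.array(c['R'])@np.array(X)+np.array(c['t'])
    return c['cx']+c['fx']*p[0]/p[2], c['cy']+c['fy']*p[1]/p[2]
def save(n,p): cv2.imwrite('pics/'+n+'.png',p[:,:,::-1])
E
python3 - <<'E'
from h import *
np.set_printoptions(precision=4,suppress=True)
s=robot.sense(); print(s, robot.tcp_to_grasp)
out=[]
for cam in('top','side'):
    p,d=robot.grab_frame(cam); np.savez(cam,p=p,d=d); out.append(p)
    c=robot.calibration(cam); print(cam,-np.array(c['R']).T@c['t'])
    W=cloud(cam,d)
    for n in('jig','hub','tag','reader','rod','rest','chisel'):
        for r in robot.outline_of(cam,n)[:3]:
            m=r['region']&(d>0); print(cam,n,round(r['conf'],2),np.round(r['rect']),np.median(W[m],0) if m.any() else '')
save('top0',out[0]);save('side0',out[1])
E
```

```text
{'time_s': 0.0, 'qpos': array([ 1.3291,  0.3218, -0.0701,  1.4517,  0.0226,  1.3708, -0.0569]), 'joint_vel': array([ 0.0008, -0.0002,  0.0009, -0.0015, -0.0006, -0.001 ,  0.0005]), 'joint_torque': array([ -0.0005, -49.3589,  -0.3827, -31.4337,   0.0128,   0.0115,
         0.    ]), 'eef_pos': array([ 0.1642, -0.6283,  0.2076]), 'tcp_rot': array([ 0.9918,  0.1276, -0.0002, -0.001 ]), 'force': array([ 0.0863, -0.3251, -0.1615]), 'moment': array([ 0.0091,  0.0089, -0.0196]), 'grasp_force': 0.0, 'gripper_width': 0.9994979523330211} 0.0187
top [ 0.3041 -0.0205  1.3991]
top jig 0.66 [271. 190. 106.  48.] [ 0.5687 -0.0441  0.017 ]
top hub 0.74 [282. 194.  31.  33.] [0.566  0.0217 0.1013]
top hub 0.26 [355. 270.  56.  42.] [ 0.3664 -0.2053  0.0068]
top tag 0.95 [282. 195.  32.  32.] [0.5662 0.0219 0.104 ]
top reader 0.57 [341. 195.  28.  31.] [ 0.5735 -0.124   0.0887]
top rod 0.84 [176. 156.  20.  60.] [0.6214 0.3269 0.0728]
top rod 0.64 [132. 250.  52.  48.] [0.3938 0.4087 0.0228]
top rest 0.6 [173. 159.  38.  66.] [0.6293 0.3158 0.0131]
top rest 0.56 [147. 322.  53.  64.] [0.1939 0.3511 0.
[... 255 characters left out ...]
[ 0.4301 -0.7982  0.9249]
side jig 0.74 [318. 224.  64. 102.] [ 0.5725 -0.0955  0.0169]
side hub 0.95 [326. 227.  32.  39.] [ 0.5749 -0.0004  0.0685]
side tag 0.94 [330. 225.  25.  39.] [ 0.574  -0.0008  0.074 ]
side reader 0.94 [338. 270.  33.  38.] [ 0.5773 -0.1536  0.0824]
side rod 0.66 [324. 167.  55.   8.] [0.6223 0.3215 0.068 ]
side rod 0.57 [259. 161.  37.  22.] [0.3942 0.4016 0.0189]
side rest 0.87 [184. 167.  58.  36.] [0.1905 0.3401 0.0117]
side rest 0.59 [318. 174.  55.  26.] [0.6315 0.3128 0.0117]
side rest 0.3 [262. 215.  28.  26.] [0.3981 0.1445 0.02  ]
side chisel 0.62 [329. 225.  29.  41.] [ 0.5741 -0.0004  0.0696]
side chisel 0.56 [319. 213.  65.   6.] [0.5879 0.183  0.0148]
```

```bash
python3 - <<'E'
import numpy as np,cv2
a=np.load('top.npz')['p'];b=np.load('side.npz')['p']
A=cv2.resize(a[140:340,120:440],(800,500)); B=cv2.resize(b[120:340,180:500],(800,550))
cv2.imwrite('pics/t1.png',A[:,:,::-1]);cv2.imwrite('pics/s1.png',B[:,:,::-1])
E
```

```text
(no output)
```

View pics/t1.png

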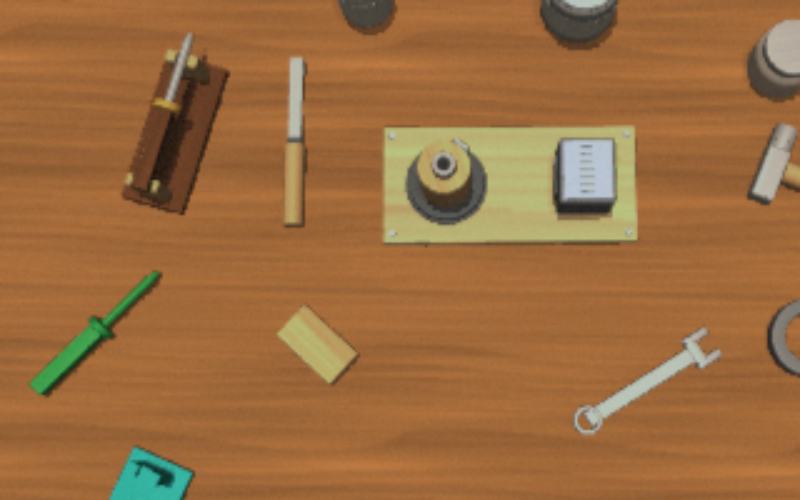

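View pics/s1.png

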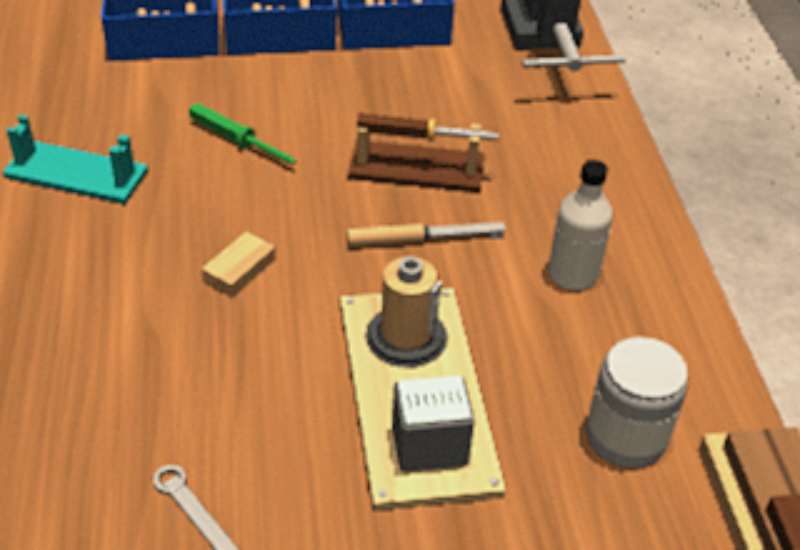

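Tag points roughly to +x, slightly −y (crop px 460,145; hub top at 445,165), so the hub sits at about +60 to +80°. The real rest is the brown one with the rod, upper left, tip away. The green rod and the teal rest are decoys.

The first move goes towards the hub for a closer look.

Request:
apply_moves --series '[[-1, [0, 0, -40], 0], [-1, [50, -45, -60], 0], [-1, [550, -497, -90], 0], [-1, [550, -497, -90], 0], [-1, [550, -497, -90], 0], [-1, [550, -497, -90], 0], [-1, [550, -497, -90], 0], [-1, [550, -497, -90], 0]]'

```text
time_s: 1.8
eef_pos: [0.4035, -0.2637, 0.2847]
tcp_rot: [0.992, 0.127, 0.0, 0.001]
force: [0.6, -1.0, -0.3]
gripper_width: 0.999
grasp_force: 0.0
```

Request:
apply_moves --series '[[-1, [0, 0, 0], [0, 0, 0]]]'

```text
invalid input at $.series[0][2]: expected a number
```

Request:
apply_moves --series '[[-1, [196, -238, -10], 0], [-1, [196, -238, -10], 0], [-1, [196, -238, -10], 0], [-1, [196, -238, -10], 0], [-1, [196, -238, -10], 0], [-1, [196, -238, -10], 0]]'

```text
time_s: 2.55
eef_pos: [0.5327, 0.0206, 0.2946]
tcp_rot: [0.991, 0.133, 0.001, -0.001]
force: [0.4, -0.6, -1.1]
gripper_width: 1.002
grasp_force: 0.0
```

```bash
python3 - <<'E'
from h import *
np.set_printoptions(precision=4,suppress=True)
s=robot.sense(); print(s['eef_pos'],s['qpos'])
p,d=robot.grab_frame('wrist'); np.savez('w1',p=p,d=d); W=cloud('wrist',d); np.save('w1W',W)
c=robot.calibration('wrist'); print(-np.array(c['R']).T@c['t'],np.array(c['R']))
for n in('hub','tag','reader','jig'):
    for r in robot.outline_of('wrist',n)[:2]:
        m=r['region']&(d>0); print(n,round(r['conf'],2),np.round(r['rect']),np.median(W[m],0))
save('w1',p)
E
```

```text
[0.5327 0.0206 0.2946] [ 0.6267  0.0866 -0.755   1.5815  0.0567  1.4957 -1.4355]
[0.5995 0.0345 0.4612] [[ 0.258  -0.9661 -0.001 ]
 [-0.9284 -0.2482  0.2765]
 [-0.2674 -0.0704 -0.961 ]]
hub 0.86 [300. 109.  81.  77.] [0.5794 0.019  0.1108]
tag 0.66 [300. 104.  82.  82.] [0.5796 0.019  0.1108]
tag 0.37 [165.   0.  38. 150.] [0.5938 0.1823 0.0188]
reader 0.6 [444. 145. 102.  87.] [ 0.579  -0.1216  0.0909]
jig 0.76 [263.  71. 289. 179.] [ 0.5818 -0.0515  0.0171]
```

View pics/w1.png

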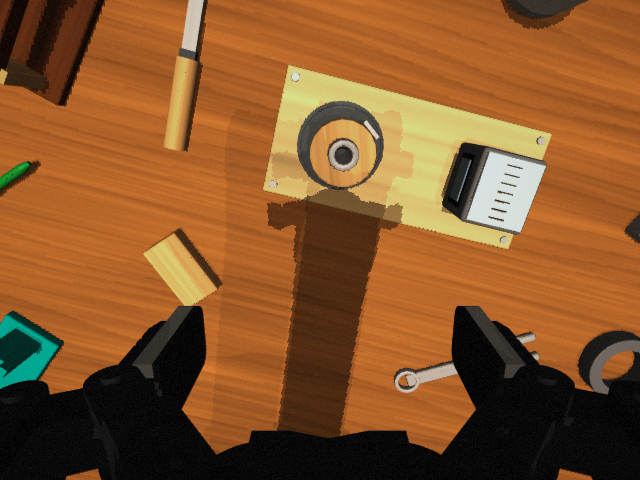

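Wrist view is clear: tube mouth at (343,154), tag at about (371,129), scanner plate at about (505,190), jig tilted by the tool's yaw. Next I fit the geometry.

```bash
cat > fit.py <<'E'
from h import *
np.set_printoptions(precision=4,suppress=True)
def fit(p,d,W):
    z=W[...,2]; xy=W[...,:2]
    near=np.hypot(W[...,0]-.575,W[...,1]+.05)<.2
    m=near&(abs(z-.0155)<.004)&(p[...,0]>150)&(p[...,1]>150)&(p[...,2]<200)
    q=(xy[m]*1000).astype(np.float32)
    lo=cv2.minAreaRect(q); print('jig rect',lo)
    b=cv2.boxPoints(lo); 
    c=np.array(lo[0])/1000; e=[b[1]-b[0],b[2]-b[1]]; e=max(e,key=np.linalg.norm); e=e/np.linalg.norm(e); e*=np.sign(e[1])
    yaw=np.arctan2(-e[0],e[1]); print('yaw',yaw,'axis',c+e*.07,'scan',c-e*.08)
    ax=c+e*.07
    mm=(np.hypot(*(xy-ax).transpose(2,0,1))<.04)&(abs(z-.11)<.004)&(d>0)
    (a,r)=cv2.minEnclosingCircle((xy[mm]*1000).astype(np.float32)); print('hub top circ',a,r)
    mt=(np.hypot(*(xy-ax).transpose(2,0,1))<.025)&(abs(z-.125)<.004)
    (a2,r2)=cv2.minEnclosingCircle((xy[mt]*1000).astype(np.float32)); print('tube circ',a2,r2,mt.sum())
    mr=(np.hypot(*(xy-(c-e*.08)).transpose(2,0,1))<.05)&(abs(z-.09)<.004); print('reader',cv2.minAreaRect((xy[mr]*1000).astype(np.float32)), np.median(z[mr]))
    a2=np.array(a2)/1000
    g=p.astype(int); white=(g.min(2)>140)&(g.max(2)-g.min(2)<40)
    rr=np.hypot(*(xy-a2).transpose(2,0,1)); mg=white&(rr>.024)&(rr<.038)&(z>.03)&(z<.115)
    if mg.sum():
        t=xy[mg].mean(0)-a2; print('tag',mg.sum(),t,np.median(z[mg]),'ang',np.arctan2(t[1],t[0]),'hub',(np.arctan2(t[1],t[0])+np.pi/2-yaw))
        x=xy[mg]-a2; print('tag rng r',np.percentile(rr[mg],[5,95]),'angs',np.percentile(np.arctan2(x[:,1],x[:,0]),[2,50,98]))
        v=np.linalg.svd(x-x.mean(0))[2][0]; print('tag line dir -> normal', np.arctan2(v[0],-v[1])%np.pi, 'hub', np.arctan2(v[0],-v[1])%np.pi+np.pi/2-yaw)
E
python3 - <<'E'
from fit import *
f=np.load('w1.npz'); fit(f['p'],f['d'],np.load('w1W.npy'))
E
```

```text
jig rect ((575.7694091796875, -54.045318603515625), (129.1140594482422, 278.9428405761719), 1.09366774559021)
yaw 0.01908829 axis [0.5744 0.0159] scan [ 0.5773 -0.134 ]
hub top circ (576.340087890625, 14.377851486206055) 30.329971313476562
tube circ (574.4238891601562, 16.033687591552734) 12.369154930114746 536
reader ((577.4218139648438, -133.39004516601562), (69.24622344970703, 59.51134490966797), 1.194373369216919) 0.09132687981917134
tag 82 [ 0.0245 -0.0172] 0.10924960061001575 ang -0.6107020673278772 hub 0.9410059688352482
tag rng r [0.0289 0.0318] angs [-0.8828 -0.6142 -0.3493]
tag line dir -> normal 2.521172444759369 hub 4.072880480922494
```

Request:
apply_moves --series '[[-1, [39, 15.4, 50], -60], [-1, [39, 15.4, 100], -80], [-1, [39, 15.4, 100], -85], [-1, [39, 15.4, 100], -85], [-1, [39, 15.4, 100], -85], [-1, [39, 15.4, 100], -85], [-1, [39, 15.4, 100], -85], [-1, [39, 15.4, 100], -85]]'

```text
time_s: 3.8
eef_pos: [0.5734, 0.0072, 0.1941]
tcp_rot: [0.644, 0.765, -0.001, 0.0]
force: [-0.5, -0.0, 0.7]
gripper_width: 1.001
grasp_force: 0.0
```

Request:
apply_moves --series '[[-1, [0, 0, 20], -30], [-1, [0, 0, 20], -30], [-1, [0, 0, 20], -30], [-1, [0, 0, 20], -30]]'

```text
time_s: 4.3
eef_pos: [0.5735, 0.0075, 0.174]
tcp_rot: [0.427, 0.904, -0.0, -0.0]
force: [-0.2, -0.1, -0.4]
gripper_width: 0.998
grasp_force: 0.0
```

```bash
python3 - <<'E'
from fit import *
s=robot.sense(); R=Ro.from_quat(s['tcp_rot']).as_matrix(); print(s['eef_pos'],s['qpos']);print(R)
print('tool shift mm', R.T@(np.array([.5744,.0160,.075])-s['eef_pos'])*1000,'y ang',np.degrees(np.arctan2(R[1,1],R[0,1])))
p,d=robot.grab_frame('wrist'); save('w2',p); fit(p,d,cloud('wrist',d))
E
```

```text
[0.5735 0.0075 0.174 ] [ 0.793   0.3297 -1.0208  1.6663  0.2903  1.3099  0.4078]
[[-0.6348  0.7727 -0.0005]
 [ 0.7727  0.6348 -0.0007]
 [-0.0002 -0.0008 -1.    ]]
tool shift mm [ 6.0156  6.2147 98.9632] y ang 39.407380034920976
jig rect ((577.0144653320312, -48.98291015625), (129.38128662109375, 278.74017333984375), 1.3205927610397339)
yaw 0.023048852 axis [0.5754 0.021 ] scan [ 0.5789 -0.129 ]
hub top circ (576.7913818359375, 19.166492462158203) 30.394495010375977
tube circ (575.23486328125, 20.592247009277344) 12.62646198272705 1205
reader ((583.6104736328125, -127.71743774414062), (58.822940826416016, 58.929752349853516), 1.8847019672393799) 0.09155681718079846
tag 118 [ 0.0241 -0.0171] 0.10973313241155012 ang -0.6172044408133494 hub 0.9305430343425148
tag rng r [0.0286 0.0314] angs [-0.8915 -0.6215 -0.34  ]
tag line dir -> normal 2.52832475243167 hub 4.0760722275875345
```

```bash
python3 - <<'E'
from fit import *
c0=robot.calibration('wrist');s=robot.sense();
p,d=robot.grab_frame('wrist'); save('w2',p); fit(p,d,cloud('wrist',d)); c1=robot.calibration('wrist'); s1=robot.sense(); print(s['eef_pos'],s1['eef_pos'],np.array(c1['t'])-c0['t'],s1['joint_vel'])
f=np.load('top.npz'); print('TOP'); fit(f['p'],f['d'],cloud('top',f['d']))
R=Ro.from_quat(s['tcp_rot']).as_matrix(); cc=-np.array(c1['R']).T@c1['t']; print('cam in tool',R.T@(cc-s['eef_pos']))
E
```

```text
jig rect ((577.0842895507812, -49.073516845703125), (129.3656005859375, 278.9938659667969), 1.4585572481155396)
yaw 0.025456391 axis [0.5753 0.0209] scan [ 0.5791 -0.129 ]
hub top circ (576.668701171875, 19.054035186767578) 30.487285614013672
tube circ (574.942138671875, 20.86599349975586) 12.427096366882324 1205
reader ((583.7212524414062, -127.77995300292969), (59.1312255859375, 58.380584716796875), 1.5098551511764526) 0.09154681454772731
tag 117 [ 0.0245 -0.017 ] 0.10979277760483469 ang -0.6088381911458453 hub 0.9365017443741223
tag rng r [0.0289 0.0315] angs [-0.8706 -0.6007 -0.35  ]
tag line dir -> normal 2.539497590800312 hub 4.08483752632028
[0.5735 0.0077 0.1741] [0.5736 0.0081 0.1741] [-0.     -0.0001 -0.    ] [-0.0086 -0.001  -0.0019 -0.0029 -0.0016 -0.0013  0.0054]
TOP
jig rect ((578.2975463867188, -47.17417907714844), (128.5155792236328, 276.1501159667969), 1.662467122077942)
yaw 0.029015264 axis [0.5763 0.0228] scan [ 0.5806 -0.1271]
hub top circ (577.9921264648438, 23.08392333984375) 30.053619384765625
tube circ (575.684326171875, 23.488330841064453) 12.088339805603027 42
reader ((580.1503295898438, -126.57251739501953), (67.29212188720703, 58.03852844238281), 0.9466878771781921) 0.08998418344529596
tag 8 [ 0.025  -0.0163] 0.10942142124967869 ang -0.5779099105607858 hub 0.9638711526915779
tag rng r [0.0286 0.0327] angs [-0.8333 -0.554  -0.3497]
tag line dir -> normal 2.4227703214009226 hub 3.9645513846532863
cam in tool [ 0.0709 -0.0008 -0.1669]
```

View pics/w2.png

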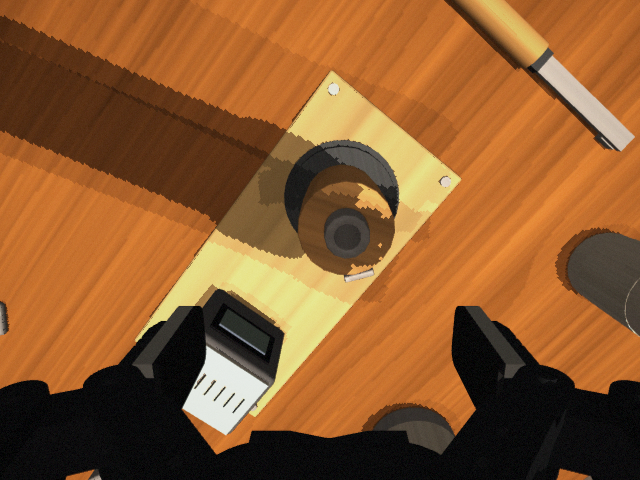

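Request:
apply_moves --series '[[-1, [8, 7, 20], 0], [-1, [8, 7, 36], 0], [-1, [8, 7, 36], 0], [-1, [8, 7, 36], 0]]'

```text
time_s: 4.9
eef_pos: [0.574, 0.02, 0.138]
tcp_rot: [0.425, 0.905, -0.0, -0.0]
force: [0.1, -0.8, 1.0]
gripper_width: 1.003
grasp_force: 0.0
```

```bash
python3 - <<'E'
from fit import *
s=robot.sense();print(s['eef_pos'])
p,d=robot.grab_frame('wrist'); save('w3',p); fit(p,d,cloud('wrist',d)); c=robot.calibration('wrist');print({k:c[k] for k in('fx','cx','cy')})
E
```

```text
[0.574 0.02  0.138]
jig rect ((577.0213012695312, -44.94468688964844), (129.4808349609375, 269.7973937988281), 1.463437557220459)
yaw 0.025541868 axis [0.5752 0.025 ] scan [ 0.5791 -0.1249]
hub top circ (577.12109375, 18.785701751708984) 30.629596710205078
tube circ (574.9760131835938, 20.300596237182617) 12.634138107299805 1688
reader ((589.3353881835938, -112.60797119140625), (46.94485092163086, 28.733985900878906), 0.45936012268066406) 0.0915950959503041
tag 158 [ 0.0246 -0.0168] 0.11002876514129012 ang -0.6007334603648359 hub 0.9445209983692334
tag rng r [0.0287 0.0316] angs [-0.8697 -0.5985 -0.3353]
tag line dir -> normal 2.5405689446287005 hub 4.08582340336277
{'fx': 418.62611705585414, 'cx': 328.4173061857069, 'cy': 237.36372755572393}
```

View pics/w3.png

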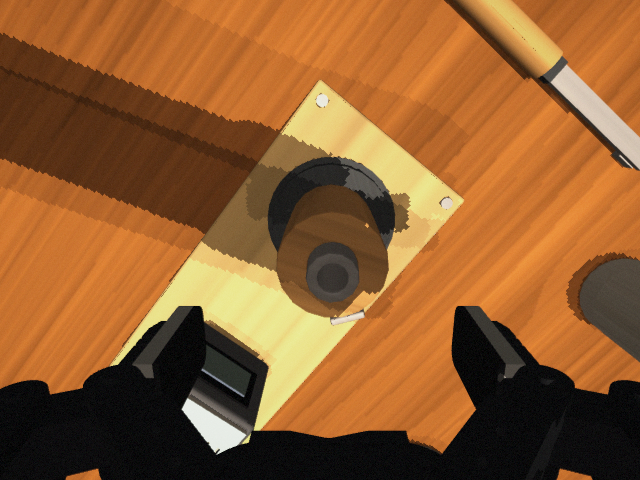

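Request:
apply_moves --series '[[-1, [1, 1.2, 30], 0], [-1, [1, 1.2, 60], 0], [-1, [1, 1.2, 63], 0], [-1, [1, 1.2, 63], 0]]'

```text
time_s: 5.45
eef_pos: [0.575, 0.0216, 0.0762]
tcp_rot: [0.425, 0.905, 0.0, 0.001]
force: [1.1, 0.9, 0.5]
gripper_width: 1.003
grasp_force: 0.0
```

Request:
apply_moves --series '[[0.3, [0, 0, 0], 0], [0.6, [0, 0, 0], 0], [1, [0, 0, 0], 0], [1, [0, 0, 0], 0], [1, [0, 0, 0], 0]]' --grip_force 25

```text
time_s: 6.08
eef_pos: [0.5752, 0.0214, 0.0769]
tcp_rot: [0.425, 0.905, 0.0, 0.001]
force: [-0.9, -1.5, 5.8]
gripper_width: 0.64
grasp_force: 25.3
```

Request:
apply_moves --series '[[1, [0, 0, 0], 9], [1, [0, 0, 0], 18], [1, [0, 0, 0], 27], [1, [0, 0, 0], 36], [1, [0, 0, 0], 45], [1, [0, 0, 0], 52], [1, [0, 0, 0], 53.7], [1, [0, 0, 0], 53.7]]'

```text
time_s: 7.08
eef_pos: [0.576, 0.0217, 0.0769]
tcp_rot: [0.788, 0.616, 0.001, 0.001]
force: [1.5, 0.0, 6.8]
gripper_width: 0.645
grasp_force: 26.2
```

Request:
apply_moves --series '[[1, [0, 0, 0], 0], [0.3, [0, 0, 0], 0], [-0.5, [0, 0, 0], 0], [-1, [0, 0, 0], 0], [-1, [0, 0, 0], 0], [-1, [0, 0, -50], 0], [-1, [0, 0, -100], 0], [-1, [0, 0, -100], 0]]'

```text
time_s: 8.07
eef_pos: [0.5769, 0.0221, 0.1794]
tcp_rot: [0.788, 0.615, 0.003, 0.003]
force: [0.1, -0.1, -0.6]
gripper_width: 1.002
grasp_force: 0.0
```

```bash
python3 - <<'E'
from fit import *
s=robot.sense();print(s['eef_pos'],s['tcp_rot'],s['qpos'])
p,d=robot.grab_frame('wrist'); save('w4',p); fit(p,d,cloud('wrist',d))
E
```

```text
[0.5769 0.0221 0.1794] [0.7881 0.6155 0.0028 0.0025] [ 0.6239  0.269  -0.8283  1.6613  0.207   1.2944 -0.4867]
jig rect ((574.4722900390625, -50.17816162109375), (129.40467834472656, 279.28558349609375), 1.385124683380127)
yaw 0.024175206 axis [0.5728 0.0198] scan [ 0.5764 -0.1302]
hub top circ (572.979248046875, 17.572538375854492) 30.280059814453125
tube circ (573.2742919921875, 20.0449161529541) 12.462124824523926 1040
reader ((576.7410278320312, -128.2686767578125), (66.37178039550781, 55.90834426879883), 1.5853534936904907) 0.08893609157070445
```

View pics/w4.png

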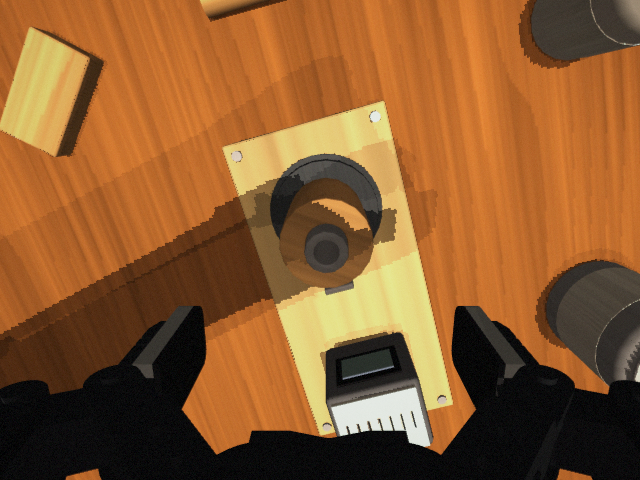

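Tag (340,287) now points from the tube (326,249) to the scanner window. I'll measure the residual angle; it's in shadow, so a saturation mask is needed.

```bash
python3 - <<'E'
from fit import *
p=cv2.imread('pics/w4.png')[:,:,::-1].astype(int)
_,d=robot.grab_frame('wrist'); W=cloud('wrist',d); z=W[...,2]; a=np.array([.57328,.02004])
r=np.hypot(W[...,0]-a[0],W[...,1]-a[1]); sat=(p.max(2)-p.min(2))/(p.max(2)+1)
m=(r>.025)&(r<.036)&(z>.1)&(z<.114)&(sat<.3); print(m.sum())
v,u=np.nonzero(m); print(u.min(),u.max(),v.min(),v.max())
x=W[m][:,:2]-a; t=x.mean(0); print(t, 'hub',np.arctan2(t[1],t[0])+np.pi/2-.0235)
k=np.linalg.svd(x-x.mean(0))[2][0]; print('line',np.arctan(k[1]/k[0])-.0235, np.ptp(x,0))
E
```

```text
204
328 375 211 293
[ 0.0089 -0.0176] hub 0.44449888035746704
line 0.8827637330231188 [0.036 0.043]
```

```bash
python3 - <<'E'
from fit import *
p=cv2.imread('pics/w4.png')[:,:,::-1].astype(int)
_,d=robot.grab_frame('wrist'); W=cloud('wrist',d); z=W[...,2]; a=np.array([.57328,.02004])
r=np.hypot(W[...,0]-a[0],W[...,1]-a[1]); sat=(p.max(2)-p.min(2))/(p.max(2)+1)
m=(sat<.4)&(z>.095)&(z<.114); m[:277]=0; m[300:]=0; m[:,:315]=0;m[:,365:]=0; print(m.sum())
v,u=np.nonzero(m); print(u.min(),u.max(),v.min(),v.max())
x=W[m][:,:2]-a; t=x.mean(0); print(t,z[m].mean(), 'hub',np.arctan2(t[1],t[0])+np.pi/2-.0235)
n,c=cv2.connectedComponents(m.astype(np.uint8)); 
k=np.linalg.svd(x-x.mean(0))[2][0]; print('line',np.arctan(k[1]/k[0])-.0235, np.ptp(x,0))
(q,w,an)=cv2.minAreaRect((x*1e4).astype(np.float32)); print(q,w,an)
E
```

```text
162
330 361 277 295
[ 0.0008 -0.0285] 0.10873713080740158 hub 0.005229106759611156
line 0.07743410156636124 [0.0204 0.0082]
(31.494003295898438, -286.1255187988281) (212.3650665283203, 66.5369873046875) 9.264708518981934
```

```bash
python3 - <<'E'
import cv2
p=cv2.imread('pics/w4.png')[200:310,260:400]
p=cv2.convertScaleAbs(p,alpha=1.8)
cv2.imwrite('pics/w4c.png',cv2.resize(p,None,fx=5,fy=5,interpolation=cv2.INTER_NEAREST))
E
```

```text
(no output)
```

View pics/w4c.png

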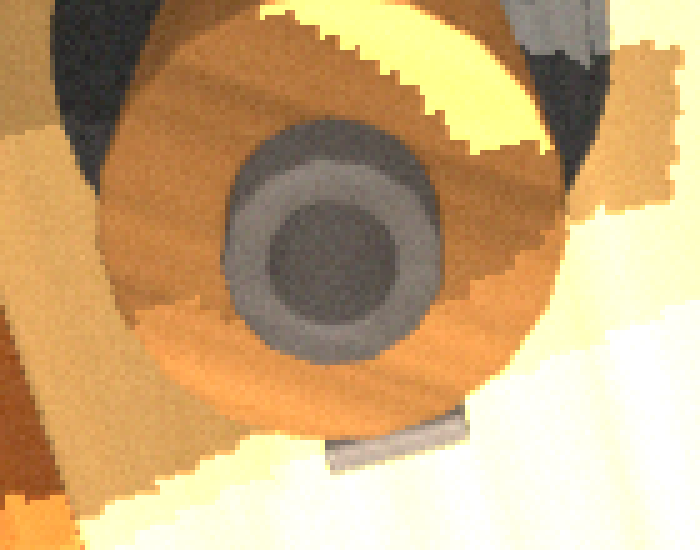

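```bash
cat >> h.py <<'E'
def ray(c,uv,z):
    r=np.array([(uv[0]-c['cx'])/c['fx'],(uv[1]-c['cy'])/c['fy'],1])@np.array(c['R']); o=-np.array(c['R']).T@c['t']
    return o+r*(z-o[2])/r[2]
E
python3 - <<'E'
from fit import *
c=robot.calibration('wrist')
A=ray(c,(326.2,294),.109);B=ray(c,(354,288),.109);C=ray(c,(325.2,289),.109); D=ray(c,(353,281.8),.109);M=ray(c,(326.6,251.4),.125)
print(A,B,M); e=B-A; print('width',np.hypot(*e[:2]),'line ang -yaw',np.arctan(e[1]/e[0])-.0235)
t=(A+B)/2-M; print(t,'pos ang',np.arctan2(t[1],t[0])+np.pi/2-.0235)
S=[ray(c,q,.015)for q in((223,147),(321,433),(384,101),(452,403))]
for i in(0,2): q=S[i]-S[i+1]; print('edge yaw',np.arctan2(-q[0],q[1]))
E
```

```text
[ 0.5637 -0.0098  0.109 ] [ 0.5807 -0.0101  0.109 ] [0.5718 0.0212 0.125 ]
width 0.017069232404838718 line ang -yaw -0.03879146286387391
[ 0.0004 -0.0312 -0.016 ] pos ang -0.010824632395973456
edge yaw 0.027647020479589272
edge yaw 0.021749774103888776
```

Request:
apply_moves --series '[[-1, [0, 0, -60], 0], [-1, [-70, 120, -400], 0], [-1, [-70, 120, -400], 0], [-1, [-70, 120, -400], 0], [-1, [-70, 120, -400], 0], [-1, [-70, 120, -400], 0], [-1, [-70, 120, -400], 0], [-1, [-70, 120, -400], 0]]'

```text
time_s: 9.22
eef_pos: [0.6618, -0.0742, 0.5147]
tcp_rot: [0.792, 0.611, 0.001, -0.004]
force: [0.5, -0.7, -1.1]
gripper_width: 0.998
grasp_force: 0.0
```

```bash
python3 - <<'E'
from fit import *
s=robot.sense();print(s['eef_pos'],s['tcp_rot'],s['qpos'],s['force']); print(Ro.from_quat(s['tcp_rot']).as_matrix())
E
```

```text
[ 0.6618 -0.0742  0.5147] [ 0.7918  0.6107  0.0011 -0.0044] [ 0.0588  0.4599  0.0376  0.6499 -0.0276  2.0363 -0.1766] [ 0.4702 -0.6922 -1.1033]
[[ 0.2541  0.9672 -0.0036]
 [ 0.9672 -0.254   0.0083]
 [ 0.0071 -0.0056 -1.    ]]
```

Request:
apply_moves --series '[[-1, [0, 0, -62], 0], [-1, [0, 0, -125], 0], [-1, [0, 0, -180], 0], [-1, [0, 0, -180], 0]]'

```text
time_s: 9.72
eef_pos: [0.5982, -0.0672, 0.6736]
tcp_rot: [0.791, 0.598, 0.11, 0.072]
force: [0.7, 1.3, 1.2]
gripper_width: 0.999
grasp_force: 0.0
```

```bash
python3 - <<'E'
from fit import *
s=robot.sense();print(s['eef_pos'],s['tcp_rot'],s['qpos'],s['force']); print(Ro.from_quat(s['tcp_rot']).as_matrix())
E
```

```text
[ 0.5982 -0.0672  0.6736] [0.7907 0.5979 0.1099 0.072 ] [-0.3147  0.2918  0.7602  0.6049 -0.3592  2.0506 -0.0864] [0.7108 1.3183 1.1985]
[[ 0.2609  0.9297  0.2599]
 [ 0.9614 -0.2746  0.0175]
 [ 0.0876  0.2453 -0.9655]]
```

Request:
apply_moves --series '[[-1, [0, 0, 0], 0], [-1, [0, 0, 50], 0], [-1, [0, 0, 100], 0], [-1, [0, 0, 100], 0]]'

```text
time_s: 10.22
eef_pos: [0.6209, -0.066, 0.5756]
tcp_rot: [0.791, 0.598, 0.108, 0.071]
force: [-0.0, 1.3, 1.1]
gripper_width: 0.999
grasp_force: 0.0
```

```bash
python3 - <<'E'
from fit import *
s=robot.sense();print(s['eef_pos'],s['tcp_rot'],s['qpos'],s['force']); print(Ro.from_quat(s['tcp_rot']).as_matrix())
E
```

```text
[ 0.6209 -0.066   0.5756] [0.7911 0.598  0.1078 0.0708] [-0.4992  0.1712  0.7572  0.9693 -0.1984  1.7928 -0.1088] [-0.0371  1.2582  1.1306]
[[ 0.2616  0.9308  0.2552]
 [ 0.9613 -0.2749  0.0169]
 [ 0.0859  0.2409 -0.9667]]
```

Pushing past the reach limit tilts the tool and the tilt persists, so I can build up the 45° slant. Next I measure the rod's pose from the saved top view.

```bash
python3 - <<'E'
from fit import *
for cam in('top','side'):
    f=np.load(cam+'.npz'); d=f['d'];p=f['p'].astype(int); W=cloud(cam,d)
    m=(W[...,0]>.5)&(W[...,0]<.75)&(W[...,1]>.25)&(W[...,1]<.4)&(W[...,2]>.058)&(W[...,2]<.085)
    X=W[m]; g=p[m]; print(cam,len(X))
    x=X[:,:2]; c=x.mean(0); 
    for _ in range(4):
        v=np.linalg.svd(x-c,full_matrices=False)[2][0]; v*=np.sign(v[0]); n=np.array([-v[1],v[0]]); k=abs((x-c)@n)<.014; x=x[k];X=X[k];g=g[k]; c=x.mean(0)
    s=(x-c)@v; print('yaw',np.arctan2(v[1],v[0]),'c',c,'ends',c+v*s.min(),c+v*s.max(),np.ptp(s))
    br=(g[:,0]>150)&(g[:,1]>110)&(g[:,2]<90); print('brass',br.sum(),x[br].mean(0) if br.any() else '', s[br]-s.max())
E
```

```text
top 509
yaw -0.23984469410390427 c [0.6271 0.3247] ends [0.5534 0.3427] [0.7258 0.3005] 0.1775078496836291
brass 29 [0.6475 0.319 ] [-0.024  -0.0228 -0.0268 -0.0218 -0.0265 -0.034  -0.0829 -0.083  -0.0825
 -0.0807 -0.0815 -0.0853 -0.0848 -0.0847 -0.084  -0.0832 -0.0819 -0.0819
 -0.0812 -0.0862 -0.0853 -0.0843 -0.084  -0.0835 -0.0867 -0.0862 -0.1643
 -0.1672 -0.1715]
side 337
yaw -0.2292954528536587 c [0.627  0.3178] ends [0.5549 0.3346] [0.7258 0.2947] 0.17549469063991355
brass 18 [0.6415 0.3129] [-0.0822 -0.0791 -0.0886 -0.0819 -0.0787 -0.088  -0.0815 -0.1754 -0.0876
 -0.0844 -0.0228 -0.1738 -0.1646 -0.0838 -0.0837 -0.037  -0.0336 -0.0245]
```

```bash
cat > kin.py <<'E'
from h import *
from scipy.optimize import least_squares
D=[([1.3291,0.3218,-0.0701,1.4517,0.0226,1.3708,-0.0569],[.1642,-.6283,.2076],[.9918,.1276,-.0002,-.001]),
([.6267,.0866,-.755,1.5815,.0567,1.4957,-1.4355],[.5327,.0206,.2946],[.991,.133,.001,-.001]),
([.793,.3297,-1.0208,1.6663,.2903,1.3099,.4078],[.5735,.0075,.174],[.427,.904,0,0]),
([.6239,.269,-.8283,1.6613,.207,1.2944,-.4867],[.5769,.0221,.1794],[.7881,.6155,.0028,.0025]),
([.0588,.4599,.0376,.6499,-.0276,2.0363,-.1766],[.6618,-.0742,.5147],[.7918,.6107,.0011,-.0044]),
([-.3147,.2918,.7602,.6049,-.3592,2.0506,-.0864],[.5982,-.0672,.6736],[.7907,.5979,.1099,.072]),
([-.4992,.1712,.7572,.9693,-.1984,1.7928,-.1088],[.6209,-.066,.5756],[.7911,.598,.1078,.0708])]
Z=np.array([0,0,1.])
def fk(q,k,s=(-1,)*4):
    h,L1,L2,L3,a0,a1,a2,a3,q70=k; p=np.zeros(3); R=np.eye(3)
    rz=lambda a:Ro.from_euler('z',a).as_matrix(); ry=lambda a:Ro.from_euler('y',a).as_matrix()
    ex=np.array([1,0,0.])
    R=rz(s[0]*q[0]); p=R@(a0*ex+h*Z); R=R@ry(q[1])@rz(s[1]*q[2]); p=p+R@(L1*Z+a1*ex); R=R@ry(q[3]); p=p+R@(a2*ex); R=R@rz(s[2]*q[4]); p=p+L2*R@Z
    R=R@ry(q[5]); p=p+R@(a3*ex+L3*Z); R=R@rz(s[3]*q[6]+q70); return p,R
def res(k,s):
    o=[]
    for q,x,r in D:
        p,R=fk(q,k,s); o+=list(p-x)+list(.3*(R-Ro.from_quat(r).as_matrix()).ravel())
    return np.array(o)
def fitk():
    import itertools; best=None
    for s in itertools.product((-1,1),repeat=4):
      for q0 in(0,np.pi):
        f=least_squares(res,[.35,.47,.51,.48,0,0,0,0,q0],args=(s,))
        if best is None or f.cost<best[0]: best=(f.cost,f.x,s)
    return best
LO=np.array([-2.86,-.3,-1.38,.06,-1.56,.09,-2.69]);HI=np.array([2.86,2.09,1.24,2.45,4.7,2.05,2.69])
def ik(p,R,k,s,q0s):
    best=None
    for q0 in q0s:
        f=least_squares(lambda q:np.r_[fk(q,k,s)[0]-p,.3*(fk(q,k,s)[1]-R).ravel()],np.clip(q0,LO+.01,HI-.01),bounds=(LO,HI))
        if best is None or f.cost<best[0]: best=(f.cost,f.x)
    return best
E
python3 - <<'E'
from kin import *
np.set_printoptions(precision=4,suppress=True)
c,k,s=fitk(); print(c,k,s); r=res(k,s).reshape(len(D),-1); print(np.abs(r).max(1))
np.savez('kin',k=k,s=s)
yaw=-.236; e=np.array([np.cos(yaw),np.sin(yaw),0]); z=(e-Z)/2**.5; y=np.cross(Z,e); 
rng=np.random.default_rng(0); q0s=[rng.uniform(LO,HI) for _ in range(25)]+[np.array(d[0]) for d in D]
for sg in(1,-1):
  for flip in (1,-1):
    # sg*y: rod level orientation ; x = y x z
    yy=sg*y*flip; R=np.c_[np.cross(yy,z),yy,z]
    if flip==1: pts={'rest':np.array([.648,.319,.065])-e*.05,'final':np.array([.576,-.131,.125])-e*.13}
    else: pts={'mouth':np.array([.573,.019,.175]),'mouth_hi':np.array([.573,.019,.28])}
    for n,g in pts.items():
        b=ik(g+z*.0187,R,k,s,q0s); print(sg,n,b)
E
```

```text
0.001234937320474121 [0.2641 0.4691 0.5477 0.3481 0.0223 0.0807 0.03   0.1325 1.5706] (-1, -1, -1, -1)
[0.0233 0.0132 0.0037 0.0078 0.024  0.0022 0.0235]
1 rest (np.float64(1.9671273658658476e-29), array([-0.2799,  0.5068, -0.767 ,  2.0257,  1.4385,  1.0555, -0.6046]))
1 final (np.float64(0.0029177088383840555), array([ 0.0295, -0.3   , -0.1392,  2.45  ,  0.5962,  0.4119,  0.7174]))
1 mouth (np.float64(4.387603532040075e-21), array([ 0.2277, -0.295 , -0.6144,  2.3095,  0.61  ,  0.5033, -2.6839]))
1 mouth_hi (np.float64(0.00019884752511136703), array([-0.4105, -0.3   ,  0.0137,  2.1478,  0.6818,  0.7648, -2.5882]))
-1 rest (np.float64(6.8986757754801635e-28), array([-0.8991,  0.3712, -0.0664,  2.0139,  1.1687,  0.8236,  2.6474]))
-1 final (np.float64(0.00291770884112015), array([ 0.0294, -0.3   , -0.1392,  2.45  ,  0.5962,  0.4119, -2.4242]))
-1 mouth (np.float64(1.905408781816201e-31), array([ 0.1504, -0.2817, -0.5544,  2.3194,  0.6688,  0.5128,  0.4011]))
-1 mouth_hi (np.float64(0.00019884752512319315), array([-0.4105, -0.3   ,  0.0137,  2.1478,  0.6818,  0.7648,  0.5534]))
```

```bash
python3 - <<'E'
from kin import *
import itertools
np.set_printoptions(precision=4,suppress=True)
out=[]
for s in itertools.product((-1,1),repeat=4):
    for o in range(2):
        def rr(k): 
            return np.array([(fk(q,[0]*8+[k[0]+o*np.pi],s)[1]-Ro.from_quat(r).as_matrix()).ravel() for q,x,r in D])
        f=least_squares(lambda k:rr(k).ravel(),[0.]); out.append((f.cost,s,f.x+o*np.pi,np.abs(rr(f.x)).max(1)))
out.sort(key=lambda t:t[0])
for o in out[:3]: print(o)
for i,(q,x,r) in enumerate(D):
    p,R=fk(q,[0]*8+[1.5708],(-1,)*4); print(i,(Ro.from_matrix(R).inv()*Ro.from_quat(r)).as_rotvec())
E
```

```text
(np.float64(2.5917168337725636e-06), (-1, -1, -1, -1), array([1.5706]), array([0.0002, 0.0008, 0.0009, 0.0002, 0.0002, 0.0002, 0.0002]))
(np.float64(2.5917168337726373e-06), (-1, -1, -1, -1), array([1.5706]), array([0.0002, 0.0008, 0.0009, 0.0002, 0.0002, 0.0002, 0.0002]))
(np.float64(1.094143617062399), (-1, -1, 1, -1), array([1.4686]), array([0.0888, 0.1126, 0.52  , 0.381 , 0.0759, 0.5572, 0.3728]))
0 [ 0.0001 -0.     -0.0001]
1 [-0.0008  0.0005 -0.0009]
2 [-0.0009  0.0002 -0.0005]
3 [-0.      0.0001 -0.0001]
4 [ 0. -0.  0.]
5 [ 0.0001  0.     -0.    ]
6 [-0.0001  0.     -0.    ]
```

```bash
cat > lin.py <<'E'
from kin import *
np.set_printoptions(precision=4,suppress=True)
def frames(q):
    rz=lambda a:Ro.from_euler('z',-a).as_matrix(); ry=lambda a:Ro.from_euler('y',a).as_matrix()
    F=[rz(q[0])]; 
    for i,a in enumerate(q[1:],1): F.append(F[-1]@(ry(a) if i in(1,3,5) else rz(a)))
    return F
COL=[(0,2),(0,0),(2,2),(2,0),(3,0),(4,2),(4,0),(5,0),(5,2)]  # (frame, axis)
def J(q): F=frames(q); return np.array([F[f][:,a] for f,a in COL]).T
E
python3 - <<'E'
from lin import *
import lin
for extra in ([],[(1,0)],[(2,1)],[(4,1)],[(0,1)],[(3,2)]):
    lin.COL=COL+extra
    A=np.vstack([lin.J(q) for q,x,r in D]); b=np.concatenate([x for q,x,r in D])
    k,_,rk,sv=np.linalg.lstsq(A,b,rcond=1e-3); print(extra,rk,k,np.abs(A@k-b).max(),sv[-2:])
E
```

```text
[] 9 [ 0.275   0.03    0.5012  0.0555  0.0922  0.5465 -0.0848  0.1224  0.418 ] 0.025608145272951993 [0.1642 0.0895]
[(1, 0)] 10 [ 0.2743  0.0451  0.5026  0.0643  0.0857  0.548  -0.0788  0.1314  0.4214
 -0.0177] 0.02548477343863112 [0.1291 0.0886]
[(2, 1)] 10 [ 0.2969  0.0034  0.4924 -0.0101  0.0464  0.5065 -0.0454 -0.0005  0.4549
 -0.0237] 0.004390396719947565 [0.1565 0.0895]
[(4, 1)] 10 [ 0.2855  0.0017  0.4955 -0.0163  0.0448  0.5167 -0.0435  0.0032  0.4486
 -0.0237] 0.004763836743869487 [0.1562 0.0895]
[(0, 1)] 10 [ 0.2126 -0.0013  0.4491  0.0109 -0.0334  0.5195  0.0328  0.0058  0.3256
 -0.0276] 0.003363459527715662 [0.1537 0.0839]
[(3, 2)] 9 [ 0.275   0.03    0.5012  0.0555  0.0922  0.2732 -0.0848  0.1224  0.418
  0.2732] 0.02560814527295202 [0.0895 0.    ]
```

```bash
cat >> lin.py <<'E'
COL=[(0,2),(0,1),(2,2),(2,0),(2,1),(3,0),(4,2),(4,1),(4,0),(5,0),(5,2),(5,1)]
def solve(lam=1e-3):
    A=np.vstack([J(q) for q,x,r in D]); b=np.concatenate([x for q,x,r in D])
    k0=np.array([.3,0,.47,0,0,0,.51,0,0,0,.42,0])
    k=k0+np.linalg.solve(A.T@A+lam*np.eye(len(k0)),A.T@(b-A@k0)); return k,np.abs(A@k-b).max()
def FK(q,k): return J(q)@k, frames(q)[6]@Ro.from_euler('z',np.pi/2).as_matrix()
def IK(p,R,k,q0s):
    best=None
    for q0 in q0s:
        def f(q):
            a,b=FK(q,k); return np.r_[a-p,.3*(b-R).ravel()]
        s=least_squares(f,np.clip(q0,LO+.01,HI-.01),bounds=(LO+.003,HI-.003),max_nfev=60)
        if best is None or s.cost<best[0]: best=(s.cost,s.x)
        if best[0]<1e-8: break
    return best
rng=np.random.default_rng(0); q0s=[np.array(d[0]) for d in D]+[rng.uniform(LO,HI) for _ in range(25)]
def slantR(yaw,el,sg):   # rod-level grasp orientation; el = slant below horizontal
    e=np.array([np.cos(yaw),np.sin(yaw),0]); z=np.cos(el)*e-np.sin(el)*Z; y=sg*np.cross(Z,e)
    return np.c_[np.cross(y,z),y,z],e,z
E
python3 - <<'E'
from lin import *
for lam in(1e-5,1e-4,1e-3): print(lam,*solve(lam))
k,_=solve(1e-4)
for sg in(1,-1):
    R,e,z=slantR(-.236,np.pi/4,sg); Rf=R@np.diag([-1,-1,1])
    P={'rest':(np.array([.648,.319,.065])-e*.05,R),'final':(np.array([.576,-.131,.125])-e*.13,R),'mouth':(np.array([.573,.019,.175]),Rf),'mouth_hi':(np.array([.573,.019,.28]),Rf)}
    for n,(g,r) in P.items():
        b=IK(g+z*.0187,r,k,q0s); a=FK(b[1],k); print(sg,n,b[0],b[1],'err',a[0]-g-z*.0187)
E
```

```text
1e-05 [ 0.2495 -0.0156  0.4677 -0.0002 -0.0104 -0.      0.513  -0.0003 -0.
 -0.0003  0.3826 -0.0003] 5.5433003432968884e-05
0.0001 [ 0.2499 -0.0155  0.4679 -0.0003 -0.0104  0.0003  0.513  -0.0003 -0.0004
 -0.0003  0.3832 -0.0003] 6.189117551652634e-05
0.001 [ 0.2531 -0.0148  0.4696 -0.0009 -0.011   0.0026  0.5128 -0.0003 -0.0031
 -0.0002  0.3886 -0.0003] 0.0002668138515486973
1 rest 1.4136961594993984e-22 [-0.504   0.3956 -0.4382  1.9937  1.2932  0.8975 -0.4815] err [ 0.  0. -0.]
1 final 0.0026293717773708766 [ 0.5401 -0.297  -0.3845  2.447  -0.1398  0.2898  1.5847] err [ 0.0575 -0.0117  0.0024]
1 mouth 2.4873202749660177e-24 [ 0.6682 -0.2969 -0.8693  2.3298  0.3914  0.3195 -2.3987] err [ 0.  0. -0.]
1 mouth_hi 0.00011201908788559646 [-0.1366 -0.297  -0.1569  2.1854  0.5761  0.6443 -2.4735] err [ 0.0121  0.0031 -0.0041]
-1 rest 1.0438363049381193e-20 [-1.8809  0.7671  1.2341  2.0383 -0.0359  0.4023 -2.687 ] err [0. 0. 0.]
-1 final 0.0026293717767660795 [ 0.5401 -0.297  -0.3845  2.447  -0.1398  0.2898 -1.5569] err [ 0.0575 -0.0117  0.0024]
-1 mouth 6.516587731187834e-26 [ 0.146  -0.2222 -0.4209  2.3422  0.766   0.4079  0.4156] err [ 0.  0. -0.]
-1 mouth_hi 0.00011201908788734956 [-0.1366 -0.297  -0.1569  2.1854  0.5761  0.6443  0.6681] err [ 0.0121  0.0031 -0.0041]
```

```bash
cat > scan.py <<'E'
from lin import *
k,_=solve(1e-4)
def ok(g,R,z):
    b=IK(g+z*.0187,R,k,q0s[:14]); return b[0]<1e-7, b[1]
if __name__=='__main__':
  G=.035
  for sg in(1,-1):
   for deg in range(-105,106,15):
    R,e,z=slantR(np.radians(deg),np.pi/4,sg); Rf=R@np.diag([-1,-1,1])
    P={'rest':(np.array([.648,.319,.065])-e*G,R),'final':(np.array([.576,-.131,.13])-e*(.08+G),R),'mouth':(np.array([.573,.019,.125+G]),Rf),'hi':(np.array([.573,.019,.22+G]),Rf)}
    o=[]
    for n,(g,r) in P.items():
        a,q=ok(g,r,z); o.append(f'{n}:{int(a)}')
    print(sg,deg,*o)
E
time python3 scan.py
```

```text
1 -105 rest:1 final:1 mouth:1 hi:1
1 -90 rest:1 final:1 mouth:1 hi:1
1 -75 rest:1 final:1 mouth:1 hi:1
1 -60 rest:1 final:1 mouth:1 hi:1
1 -45 rest:1 final:1 mouth:0 hi:0
1 -30 rest:1 final:0 mouth:0 hi:0
1 -15 rest:1 final:0 mouth:1 hi:0
1 0 rest:1 final:0 mouth:1 hi:0
1 15 rest:1 final:0 mouth:1 hi:0
1 30 rest:1 final:0 mouth:1 hi:1
1 45 rest:1 final:1 mouth:1 hi:1
1 60 rest:1 final:1 mouth:1 hi:1
1 75 rest:1 final:1 mouth:1 hi:1
1 90 rest:1 final:1 mouth:1 hi:1
1 105 rest:1 final:1 mouth:1 hi:1
-1 -105 rest:1 final:1 mouth:1 hi:1
-1 -90 rest:1 final:1 mouth:1 hi:1
-1 -75 rest:1 final:1 mouth:1 hi:1
-1 -60 rest:1 final:1 mouth:1 hi:1
-1 -45 rest:1 final:1 mouth:1 hi:1
-1 -30 rest:1 final:0 mouth:1 hi:1
-1 -15 rest:1 final:0 mouth:1 hi:0
-1 0 rest:1 final:0 mouth:1 hi:0
-1 15 rest:1 final:1 mouth:1 hi:0
-1 30 rest:1 final:1 mouth:0 hi:1
-1 45 rest:1 final:1 mouth:0 hi:0
-1 60 rest:1 final:1 mouth:1 hi:0
-1 75 rest:1 final:1 mouth:1 hi:1
-1 90 rest:1 final:1 mouth:1 hi:1
-1 105 rest:1 final:1 mouth:1 hi:1
real	0m59.921s
user	0m59.436s
sys	0m0.350s
```

```bash
python3 - <<'E'
from lin import *
k,_=solve(1e-5)
q0=np.array([.0588,.4599,.0376,.6499,-.0276,2.0363,-.1766]); p0,R0=FK(q0,k)
# commanded start unknown by lag; use measured
pt=p0+R0@np.array([0,0,-.18])
lim=LO.copy(),HI.copy()
for w in(.05,.1,.15,.2,.3,.4,.6,1.):
    def f(q):
        p,R=FK(q,k); return np.r_[p-pt,w*Ro.from_matrix(R0.T@R).as_rotvec(),1e-4*(q-q0)]
    s=least_squares(f,np.clip(q0,LO+1e-4,HI-1e-4),bounds=(LO,HI)); p,R=FK(s.x,k)
    print(w,'dp',(p-pt)*1000,'rot',np.degrees(Ro.from_matrix(R0.T@R).magnitude()),s.x)
p,R=FK([-.3147,.2918,.7602,.6049,-.3592,2.0506,-.0864],k); print('obs',(p-pt)*1000,np.degrees(Ro.from_matrix(R0.T@R).as_rotvec()))
E
```

```text
0.05 dp [-0.7929  0.1009 -1.8253] rot 19.736545492914104 [-0.0077  0.4152  0.2495  0.3426 -0.1571  2.05   -0.1507]
0.1 dp [-2.9884  0.3809 -6.9839] rot 18.995575715206897 [-0.0094  0.4095  0.2436  0.361  -0.1498  2.05   -0.1506]
0.15 dp [ -6.1545   0.7869 -14.6888] rot 17.90582584500978 [-0.0118  0.4017  0.2361  0.3877 -0.1404  2.05   -0.1505]
0.2 dp [ -9.8286   1.2608 -24.0092] rot 16.61109800055681 [-0.0143  0.3932  0.2283  0.4185 -0.1308  2.05   -0.1505]
0.3 dp [-17.3865   2.2452 -44.3492] rot 13.856327179245783 [-0.0193  0.3778  0.2164  0.4817 -0.1152  2.05   -0.1504]
0.4 dp [-24.1437   3.1349 -63.6303] rot 11.311253730046838 [-0.0232  0.3665  0.2084  0.5372 -0.1046  2.05   -0.1504]
0.6 dp [-34.151    4.4601 -93.3657] rot 7.467413490676074 [-0.0277  0.3542  0.1991  0.6164 -0.0929  2.05   -0.1503]
1.0 dp [ -44.2654    5.8036 -123.7908] rot 3.590327071264015 [-0.0306  0.3466  0.1915  0.6914 -0.0844  2.05   -0.1503]
obs [-64.2355   8.4434 -21.091 ] [-14.5966   4.5408   1.0257]
```

```bash
cat > sim.py <<'E'
from lin import *
k,_=solve(1e-5)
def err(q,pt,Rt):
    p,R=FK(q,k); return np.r_[pt-p, Ro.from_matrix(Rt@R.T).as_rotvec()]
def jac(q):
    e=1e-6; p0,R0=FK(q,k); Jm=np.zeros((6,7))
    for i in range(7):
        d=np.array(q,float); d[i]+=e; p,R=FK(d,k); Jm[:3,i]=(p-p0)/e; Jm[3:,i]=Ro.from_matrix(R@R0.T).as_rotvec()/e
    return Jm
MID=None
def step(q,pt,Rt,lam,n,kn,mid,w=1.,clipv=None):
    W=np.diag([1,1,1,w,w,w])
    for _ in range(n):
        Jm=W@jac(q); A=np.linalg.solve(Jm@Jm.T+lam**2*np.eye(6),np.c_[W@err(q,pt,Rt),Jm]); dq=Jm.T@A[:,0]
        if kn: dq=dq+(np.eye(7)-Jm.T@A[:,1:])@(kn*(mid-q))
        if clipv: dq=np.clip(dq,-clipv,clipv)
        q=np.clip(q+dq,LO,HI)
    return q
def call(q,rows,lam=.05,n=10,kn=0,mid=None,w=1.,sub=1):
    p0,R0=FK(q,k); pc,Rc=p0,R0
    for sh,tu in rows:
        pt=p0+R0@np.array(sh)/1000; Rt=R0@Ro.from_euler('z',tu,degrees=True).as_matrix()
        d=pt-pc; L=np.linalg.norm(d); pn=pc+d*min(1,.0625/max(L,1e-9))
        rv=Ro.from_matrix(Rc.T@Rt).as_rotvec(); a=np.linalg.norm(rv); Rn=Rc@Ro.from_rotvec(rv*min(1,np.radians(10.7)/max(a,1e-9))).as_matrix()
        q=step(q,pn,Rn,lam,n,kn,mid,w); pc,Rc=pn,Rn
    return q
E
python3 - <<'E'
from sim import *
q4,q5,q6=[np.array(D[i][0]) for i in(4,5,6)]; q3=np.array(D[3][0])
print('obs6',q6,'obs5',q5,'obs4',q4)
# null displacement of observed change
Jm=jac(q5); N=np.eye(7)-np.linalg.pinv(Jm)@Jm; u=np.linalg.svd(Jm)[2][6]; print('null dir',u,'obs null comp',u@(q6-q5))
print('plain', call(q5,[([0,0,50],0),([0,0,100],0)],lam=.01)) 
print('3->4 plain',call(q3,[([-70,120,-400],0)]*8,lam=.01))
for lam in(.01,.1,.3):
  for n in (1,5,20): print('4->5',lam,n,call(q4,[([0,0,-62],0),([0,0,-125],0),([0,0,-180],0),([0,0,-180],0)],lam=lam,n=n))
E
```

```text
obs6 [-0.4992  0.1712  0.7572  0.9693 -0.1984  1.7928 -0.1088] obs5 [-0.3147  0.2918  0.7602  0.6049 -0.3592  2.0506 -0.0864] obs4 [ 0.0588  0.4599  0.0376  0.6499 -0.0276  2.0363 -0.1766]
null dir [ 0.3831 -0.0931 -0.8197 -0.0193  0.3846 -0.0388 -0.1511] obs null comp 0.011196923971426116
plain [-0.499   0.1772  0.7631  0.9621 -0.2062  1.7913 -0.1068]
3->4 plain [ 0.0432  0.7769 -0.4327  0.06    0.4555  2.05   -0.154 ]
4->5 0.01 1 [-0.9554 -0.3    -0.0891  2.45    0.8559  0.09    2.3122]
4->5 0.01 5 [ 2.86  2.09 -1.38  2.45 -1.56  0.09  2.69]
4->5 0.01 20 [-2.86  2.09 -1.38  2.45  4.7   2.05  2.69]
4->5 0.1 1 [ 0.0707  0.6097  0.0588  0.0853 -0.0635  2.05   -0.1866]
4->5 0.1 5 [ 0.0671  0.6119  0.1108  0.082  -0.1111  2.05   -0.1846]
4->5 0.1 20 [ 0.056   0.6134  0.2689  0.0846 -0.2528  2.05   -0.1749]
4->5 0.3 1 [ 0.0573  0.4501  0.0464  0.4361 -0.035   2.05   -0.1799]
4->5 0.3 5 [ 0.0539  0.4853  0.0679  0.3722 -0.0518  2.05   -0.1768]
4->5 0.3 20 [ 0.0357  0.4864  0.1272  0.3722 -0.0886  2.05   -0.1667]
```

Request:
apply_moves --series '[[-1, [-60, 16, 0], 0], [-1, [-115, 33, 0], 0], [-1, [-105, 60, -110], 0], [-1, [-98, 80, -190], 0], [-1, [-93, 95, -250], 0], [-1, [-89, 105, -292], 0]]'

```text
time_s: 10.98
eef_pos: [0.6101, -0.1796, 0.6898]
tcp_rot: [0.789, 0.593, 0.128, 0.094]
force: [1.4, -0.1, 0.4]
gripper_width: 1.001
grasp_force: 0.0
```

```bash
cat > st.py <<'E'
from h import *
np.set_printoptions(precision=4,suppress=True)
s=robot.sense(); R=Ro.from_quat(s['tcp_rot']).as_matrix(); z=R[:,2]
print('t',s['time_s'],'p',s['eef_pos'],'q',s['qpos']); print(R)
print('z head',np.degrees(np.arctan2(z[1],z[0])),'el',np.degrees(np.arcsin(-z[2])),'az',np.degrees(np.arctan2(s['eef_pos'][1],s['eef_pos'][0])),'F',s['force'])
E
python3 st.py
```

```text
t 10.975 p [ 0.6101 -0.1796  0.6898] q [ 0.2892  0.35    0.0317  0.4321 -0.126   2.0536 -0.0404]
[[ 0.2638  0.9124  0.313 ]
 [ 0.9604 -0.2787  0.003 ]
 [ 0.09    0.2998 -0.9497]]
z head 0.5456828509786368 el 71.75863162237077 az -16.402543456278565 F [ 1.3947 -0.0565  0.4184]
```

Request:
apply_moves --series '[[-1, [5, 19, -59], 0], [-1, [11, 37, -118], 0], [-1, [16, 56, -177], 0], [-1, [22, 75, -237], 0], [-1, [27, 90, -285], 0], [-1, [27, 90, -285], 0], [-1, [27, 90, -285], 0], [-1, [27, 90, -285], 0]]'

```text
time_s: 11.98
eef_pos: [0.569, -0.1543, 0.7388]
tcp_rot: [0.785, 0.589, 0.15, 0.121]
force: [0.0, -0.9, -0.1]
gripper_width: 1.0
grasp_force: 0.0
```

```bash
python3 st.py
```

```text
t 11.975 p [ 0.569  -0.1543  0.7388] q [ 0.2563  0.2476  0.0451  0.4611 -0.124   2.0526 -0.064 ]
[[ 0.2611  0.8877  0.3792]
 [ 0.9608 -0.2769 -0.0133]
 [ 0.0932  0.3678 -0.9252]]
z head -2.0089244783293494 el 67.70222949307492 az -15.170378426512851 F [ 0.0093 -0.9478 -0.0843]
```

Request:
apply_moves --series '[[-1, [-243, 648, 233], 0], [-1, [-243, 648, 233], 0], [-1, [-243, 648, 233], 0], [-1, [-243, 648, 233], 0], [-1, [-243, 648, 233], 0], [-1, [-243, 648, 233], 0], [-1, [-243, 648, 233], 0], [-1, [-243, 648, 233], 0]]'

```text
time_s: 12.98
eef_pos: [0.78, -0.3269, 0.5944]
tcp_rot: [0.782, 0.584, 0.162, 0.141]
force: [-0.0, 0.5, 0.7]
gripper_width: 0.996
grasp_force: 0.0
```

```bash
python3 st.py
```

```text
t 12.975 p [ 0.78   -0.3269  0.5944] q [ 0.4016  0.7848  1.1758  0.0582 -1.2994  1.9258  0.093 ]
[[ 0.2643  0.869   0.4182]
 [ 0.9604 -0.277  -0.0313]
 [ 0.0886  0.4099 -0.9078]]
z head -4.279647940896005 el 65.20382879144601 az -22.742485495528214 F [-0.0332  0.474   0.7128]
```

Request:
apply_moves --series '[[-1, [-83, 493, 104], 0], [-1, [-83, 493, 104], 0], [-1, [-83, 493, 104], 0], [-1, [-83, 493, 104], 0], [-1, [-83, 493, 104], 0], [-1, [-83, 493, 104], 0], [-1, [-83, 493, 104], 0], [-1, [-83, 493, 104], 0]]'

```text
time_s: 13.98
eef_pos: [0.8902, -0.3757, 0.4876]
tcp_rot: [0.778, 0.579, 0.178, 0.166]
force: [-0.4, 0.4, -0.2]
gripper_width: 0.997
grasp_force: 0.0
```

```bash
python3 st.py
```

```text
t 13.975 p [ 0.8902 -0.3757  0.4876] q [ 0.4039  0.9429  1.2146  0.058  -1.344   1.7106  0.1167]
[[ 0.2655  0.8423  0.469 ]
 [ 0.9605 -0.2733 -0.0529]
 [ 0.0836  0.4645 -0.8816]]
z head -6.433678629892394 el 61.83647594098613 az -22.88186026834822 F [-0.4255  0.4119 -0.1829]
```

Request:
apply_moves --series '[[-1, [-59, 541, -83], 0], [-1, [-59, 541, -83], 0], [-1, [-59, 541, -83], 0], [-1, [-59, 541, -83], 0], [-1, [-59, 541, -83], 0], [-1, [-59, 541, -83], 0], [-1, [-59, 541, -83], 0], [-1, [-59, 541, -83], 0]]'

```text
time_s: 14.98
eef_pos: [0.9093, -0.3847, 0.4979]
tcp_rot: [0.773, 0.573, 0.193, 0.192]
force: [0.9, -0.4, 0.7]
gripper_width: 1.003
grasp_force: 0.0
```

```bash
python3 st.py
```

```text
t 14.975 p [ 0.9093 -0.3847  0.4979] q [ 0.4039  0.9441  1.2173  0.0581 -1.3473  1.6486  0.1167]
[[ 0.2689  0.8124  0.5174]
 [ 0.96   -0.2696 -0.0756]
 [ 0.0781  0.5171 -0.8524]]
z head -8.313983168588074 el 58.470064653401145 az -22.932639520781343 F [ 0.9269 -0.3937  0.7039]
```

Request:
apply_moves --series '[[-1, [-147, 533, -66], 0], [-1, [-147, 533, -66], 0], [-1, [-147, 533, -66], 0]]'

```text
time_s: 15.35
eef_pos: [0.9147, -0.4159, 0.5101]
tcp_rot: [0.768, 0.566, 0.206, 0.217]
force: [-0.3, -0.9, 0.0]
gripper_width: 0.999
grasp_force: 0.0
```

Request:
apply_moves --series '[[-1, [-59, 541, -83], 0], [-1, [-59, 541, -83], 0], [-1, [-59, 541, -83], 0]]'

```text
time_s: 15.72
eef_pos: [0.9227, -0.4183, 0.5379]
tcp_rot: [0.762, 0.559, 0.22, 0.242]
force: [0.6, 0.3, -0.0]
gripper_width: 1.001
grasp_force: 0.0
```

Request:
apply_moves --series '[[-1, [-59, 541, -83], 0], [-1, [-59, 541, -83], 0]]'

```text
time_s: 15.98
eef_pos: [0.9287, -0.4226, 0.5652]
tcp_rot: [0.755, 0.552, 0.234, 0.266]
force: [0.5, 0.1, -0.2]
gripper_width: 0.998
grasp_force: 0.0
```

```bash
python3 st.py
```

```text
t 15.975 p [ 0.9287 -0.4226  0.5652] q [ 0.4332  0.9084  1.2179  0.058  -1.3624  1.5099  0.1356]
[[ 0.282   0.7093  0.646 ]
 [ 0.9576 -0.2498 -0.1437]
 [ 0.0594  0.6591 -0.7497]]
z head -12.541876967056156 el 48.5619357664931 az -24.466075081416246 F [ 0.5237  0.1456 -0.169 ]
```

Request:
apply_moves --series '[[-1, [-100, 516, 21], 0], [-1, [-100, 516, 21], 0]]'

```text
time_s: 16.23
eef_pos: [0.9405, -0.4374, 0.5775]
tcp_rot: [0.749, 0.544, 0.246, 0.289]
force: [-0.5, 0.5, -0.1]
gripper_width: 0.998
grasp_force: 0.0
```

```bash
python3 st.py; cat > goto.py <<'E'
# plan: tool-frame shift and z-turn from the present pose to TCP target p with tool y along yd
from lin import *
k,_=solve(1e-5)
def plan(p,yd,n=12):
    s=robot.sense(); R=Ro.from_quat(s['tcp_rot']).as_matrix(); p=np.array(p)
    sh=R.T@(p-s['eef_pos'])*1000; v=R.T@np.array(yd); tu=np.degrees(np.arctan2(-v[0],v[1]))
    print('shift',sh.round(1),'dist',np.linalg.norm(sh).round(),'turn',tu.round(1))
    q=s['qpos'].copy()
    for f in np.linspace(0,1,n+1)[1:]:
        b=IK(s['eef_pos']+f*(p-s['eef_pos']),R@Ro.from_euler('z',f*tu,degrees=True).as_matrix(),k,[q]); q=b[1]
    print('end cost',b[0],'q',q); return sh,tu
E
python3 - <<'E'
from goto import *
s=robot.sense(); R=Ro.from_quat(s['tcp_rot']).as_matrix(); z=R[:,2]; print('fk err',FK(s['qpos'],k)[0]-s['eef_pos'])
e=np.array([np.cos(-.236),np.sin(-.236),0]); g=np.array([.648,.319,.065])-e*.045
for sg in(1,-1):
    print(sg); plan(g+z*.0187-z*.12,sg*np.cross(Z,e))
E
```

```text
t 16.225 p [ 0.9405 -0.4374  0.5775] q [ 0.4422  0.9108  1.2162  0.0581 -1.367   1.4528  0.143 ]
[[ 0.2872  0.6725  0.6821]
 [ 0.9564 -0.2414 -0.1646]
 [ 0.054   0.6996 -0.7125]]
z head -13.569708650686557 el 45.43695986869918 az -24.93969708406514 F [-0.4904  0.4587 -0.112 ]
fk err [ 0.0002 -0.0001 -0.    ]
1
shift [ 609.2 -769.8  -91.8] dist 986.0 turn -94.4
end cost 4.135044967850337e-24 q [-1.4817  0.1712  0.4835  2.0503  0.8987  0.8845 -0.2544]
-1
shift [ 609.2 -769.8  -91.8] dist 986.0 turn 85.6
end cost 0.004769773078964756 q [ 0.6735 -0.297  -1.377   2.1044  0.3081  0.6238 -2.687 ]
```

```bash
cat > s2.py <<'E'
from lin import *
k,_=solve(1e-5); G=.045
for sg in(1,-1):
  for deg in(-40,-50,-60):
    R,e,z=slantR(np.radians(deg),np.pi/4,sg); Rf=R@np.diag([-1,-1,1])
    P=[('final',np.array([.576,-.131,.13])-e*(.08+G),R),('hi',np.array([.573,.019,.22+G]),Rf),('low',np.array([.573,.019,.125+G]),Rf)]
    q=None
    for n,g,r in P:
        b=IK(g+z*.0187,r,k,q0s[:16] if q is None or n!='low' else [q]+q0s); print(sg,deg,n,'%.1e'%b[0],b[1]); q=b[1]
E
python3 s2.py
```

```text
1 -40 final 9.9e-22 [ 0.3942 -0.2497 -0.7866  2.4289  0.8674  0.6953 -0.1688]
1 -40 hi 8.3e-04 [ 0.9581 -0.297  -1.1814  1.9958  0.3817  0.8452 -2.687 ]
1 -40 low 2.7e-04 [ 0.7526  0.258  -1.377   2.1564  1.2492  1.1298  2.687 ]
1 -50 final 1.2e-26 [ 0.1159 -0.0439 -0.6255  2.3055  0.9641  0.9667 -0.4283]
1 -50 hi 6.7e-04 [-1.9607 -0.297   1.237   2.0854  1.1426  1.4061  2.687 ]
1 -50 low 1.4e-25 [ 0.5639  0.2407 -1.1857  2.0596  1.1154  1.2194  2.6867]
1 -60 final 4.8e-31 [-0.0252  0.1115 -0.5305  2.1662  0.9561  1.1495 -0.569 ]
1 -60 hi 6.6e-06 [ 0.6539  0.3324 -1.377   1.8601  1.089   1.5433  2.687 ]
1 -60 low 2.0e-17 [ 0.4354  0.365  -1.1171  1.96    1.1242  1.4141  2.5512]
-1 -40 final 1.7e-04 [-1.4187 -0.297   0.8617  2.447   1.2295  1.0756  2.687 ]
-1 -40 hi 3.4e-23 [ 0.0527 -0.1219 -0.5296  2.0616  0.8014  1.0063  0.005 ]
-1 -40 low 3.3e-20 [ 0.52    0.0326 -1.0324  2.1546  1.0109  0.9339 -0.2566]
-1 -50 final 2.3e-17 [-0.985  -0.0823  0.4503  2.3398  1.0133  1.0192  2.678 ]
-1 -50 hi 4.6e-19 [ 0.006  -0.0143 -0.5413  1.9738  0.8447  1.1839 -0.175 ]
-1 -50 low 1.2e-19 [ 0.5826  0.252  -1.2093  2.0592  1.1251  1.2292 -0.4594]
-1 -60 final 2.7e-20 [ 0.7197  0.3912 -1.377   2.1496  1.1943  1.3955  2.4504]
-1 -60 hi 4.1e-18 [-0.0406  0.0916 -0.5325  1.8777  0.8592  1.3466 -0.3229]
-1 -60 low 5.9e-21 [-0.3549  0.1752 -0.2107  1.9835  0.898   1.2105 -0.4736]
```

Request:
apply_moves --series '[[-1, [5, -60, -10], -8], [-1, [15, -120, -25], -20], [-1, [40, -175, -40], -31], [-1, [80, -225, -50], -42], [-1, [120, -270, -60], -52], [-1, [160, -310, -70], -63], [-1, [205, -350, -75], -74], [-1, [250, -390, -80], -84]]'

```text
time_s: 17.23
eef_pos: [0.7415, -0.2168, 0.4282]
tcp_rot: [0.371, 0.852, 0.06, 0.364]
force: [-0.3, -0.0, -0.4]
gripper_width: 1.003
grasp_force: 0.0
```

```bash
python3 st.py;  python3 - <<'E'
from goto import *
s=robot.sense(); R=Ro.from_quat(s['tcp_rot']).as_matrix(); z=R[:,2]
e=np.array([np.cos(-.236),np.sin(-.236),0]); g=np.array([.648,.319,.065])-e*.045
plan(g+z*.0187-z*.12,np.cross(Z,e))
E
```

```text
t 17.225 p [ 0.7415 -0.2168  0.4282] q [-0.9673 -0.1072  1.1505  1.6282  0.1625  0.8041  0.9035]
[[-0.4602  0.5886  0.6647]
 [ 0.6756  0.7179 -0.168 ]
 [-0.5761  0.3717 -0.728 ]]
z head -14.187335149373899 el 46.71780165285357 az -16.297410440999542 F [-0.3009 -0.0413 -0.4481]
shift [641.5 176.4 -19.9] dist 666.0 turn -33.3
end cost 2.648508104827527e-30 q [-1.2906  0.1651  0.2907  2.0247  0.8924  0.9125 -0.2311]
```

Request:
apply_moves --series '[[-1, [60, 17, -15], -10], [-1, [120, 33, -30], -20], [-1, [180, 50, -40], -30], [-1, [240, 66, -40], -33.3], [-1, [300, 83, -40], -33.3], [-1, [360, 99, -40], -33.3], [-1, [420, 116, -40], -33.3], [-1, [480, 132, -40], -33.3]]'

```text
time_s: 18.23
eef_pos: [0.5749, 0.2055, 0.2329]
tcp_rot: [0.113, 0.922, -0.047, 0.367]
force: [0.4, 0.6, 0.5]
gripper_width: 1.003
grasp_force: 0.0
```

```bash
python3 st.py;  python3 - <<'E'
from goto import *
s=robot.sense(); R=Ro.from_quat(s['tcp_rot']).as_matrix(); z=R[:,2]
e=np.array([np.cos(-.236),np.sin(-.236),0]); g=np.array([.648,.319,.065])-e*.045
plan(g+z*.0187-z*.12,np.cross(Z,e))
E
```

```text
t 18.225 p [0.5749 0.2055 0.2329] q [-0.7958 -0.1142  0.0296  2.0928  0.8434  0.9025  0.1053]
[[-0.7056  0.2432  0.6656]
 [ 0.1743  0.97   -0.1696]
 [-0.6868 -0.0037 -0.7268]]
z head -14.297999686481665 el 46.61909597514275 az 19.67219158689591 F [0.4448 0.6397 0.4623]
shift [116.2 128.   19.3] dist 174.0 turn -0.3
end cost 4.8546562120383294e-26 q [-0.9559  0.1694 -0.0714  2.0124  0.9517  0.9572 -0.2695]
```

Request:
apply_moves --series '[[-1, [40, 44, 7], 0], [-1, [80, 88, 14], 0], [-1, [116, 128, 19], 0], [-1, [116, 128, 19], 0], [-1, [116, 128, 19], 0]]'

```text
time_s: 18.85
eef_pos: [0.5378, 0.3446, 0.1395]
tcp_rot: [0.113, 0.922, -0.048, 0.366]
force: [0.6, -0.5, 0.5]
gripper_width: 0.998
grasp_force: 0.0
```

```bash
python3 st.py;  python3 - <<'E'
from fit import *
c=robot.calibration('wrist'); p,d=robot.grab_frame('wrist'); save('w5',p); np.savez('w5',p=p,d=d,R=c['R'],t=c['t'])
W=cloud('wrist',d); P=p.astype(int)
m=(W[...,0]>.5)&(W[...,0]<.78)&(W[...,1]>.25)&(W[...,1]<.4)&(W[...,2]>.058)&(W[...,2]<.09)&(d>.05)
X=W[m];x=X[:,:2];c0=x.mean(0)
for _ in range(5):
    v=np.linalg.svd(x-c0,full_matrices=False)[2][0]; v*=np.sign(v[0]); n=np.array([-v[1],v[0]]); kk=abs((x-c0)@n)<.016; x=x[kk];X=X[kk]; c0=x.mean(0)
s=(x-c0)@v; print(len(x),'yaw',np.arctan2(v[1],v[0]),c0+v*s.min(),c0+v*s.max(),np.ptp(s))
for r in robot.outline_of('wrist','rod')[:2]: print(r['conf'],r['rect'])
E
```

```text
t 18.85 p [0.5378 0.3446 0.1395] q [-0.9248  0.1684 -0.1013  2.0116  0.9553  0.9614 -0.2712]
[[-0.706   0.2435  0.6651]
 [ 0.1732  0.9699 -0.1713]
 [-0.6868 -0.0058 -0.7269]]
z head -14.443216881465313 el 46.6244725249255 az 32.650104538762314 F [ 0.6102 -0.5109  0.5104]
4864 yaw -0.259444111499457 [0.5523 0.3422] [0.7249 0.2964] 0.17859613183305983
0.57 [311.0, 165.8, 37.5, 134.4]
```

View pics/w5.png

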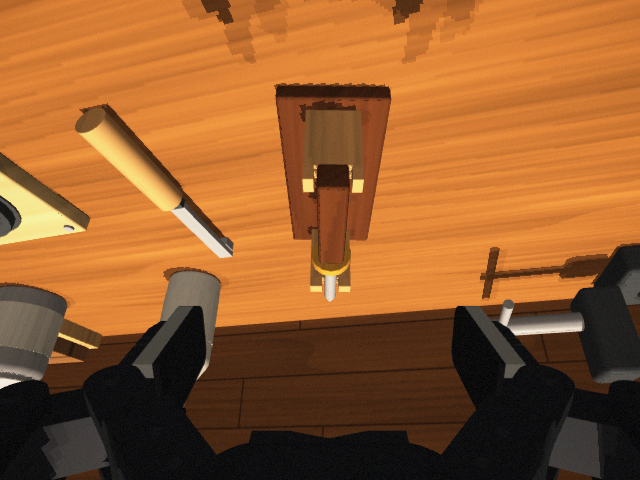

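Rod is centred between the fingers (col ~332 vs 329) and aligned. The brown rest is below it, the tip points away, and the path is clear. Descending along the tool axis and gripping.

Request:
apply_moves --series '[[-1, [0, 1, 40], 0], [-1, [1, 1, 80], 0], [-1, [1.5, 1, 110], 0], [-1, [1.5, 1, 120], 0], [-1, [1.5, 1, 120], 0]]' --grip_force 60

```text
time_s: 19.58
eef_pos: [0.6172, 0.3256, 0.052]
tcp_rot: [0.113, 0.922, -0.047, 0.367]
force: [0.2, -0.0, 0.3]
gripper_width: 1.001
grasp_force: 0.0
```

Request:
apply_moves --series '[[0, [0, 0, 0], 0], [0.5, [0, 0, 0], 0], [1, [0, 0, 0], 0], [1, [0, 0, 0], 0], [1, [0, 0, 0], 0], [1, [0, 0, 0], 0], [1, [0, 0, 0], 0]]' --grip_force 60

```text
time_s: 20.45
eef_pos: [0.6167, 0.3268, 0.0518]
tcp_rot: [0.113, 0.922, -0.047, 0.367]
force: [-4.5, 0.1, 4.8]
gripper_width: 0.185
grasp_force: 60.8
```

```bash
python3 st.py
```

```text
t 20.45 p [0.6167 0.3268 0.0518] q [-0.8577  0.3601 -0.0185  1.9821  1.1083  0.772  -0.371 ]
[[-0.7057  0.2423  0.6658]
 [ 0.1734  0.9702 -0.1693]
 [-0.687  -0.0041 -0.7267]]
z head -14.270227661024263 el 46.60768613240034 az 27.922571778918154 F [-4.4571  0.1308  4.8157]
```

Request:
apply_moves --series '[[1, [-14, 0, -15], 0], [1, [-41, 0, -44], 0], [1, [-82, 0, -87], 0], [1, [-123, 0, -130], 0], [1, [-164, 0, -174], 0], [1, [-206, 0, -218], 0], [1, [-206, 0, -218], 0]]'

```text
time_s: 21.32
eef_pos: [0.6188, 0.3288, 0.3582]
tcp_rot: [0.115, 0.921, -0.043, 0.369]
force: [-0.0, -0.4, -2.3]
gripper_width: 0.191
grasp_force: 60.0
```

```bash
python3 st.py; cat > s3.py <<'E'
from lin import *
k,_=solve(1e-5); G=.045
H=np.array([.5755,.0208,0]); T=np.array([.579,-.1292,0])
rng=np.random.default_rng(1); S=[rng.uniform(LO*.9,HI*.9) for _ in range(12)]
for sg in(1,-1):
  for deg in(-75,-65,-55,-45,45,55,65,75,90):
    R,e,z=slantR(np.radians(deg),np.pi/4,sg); 
    pF=T+[0,0,.135]-e*(.08+G)+z*.0187; pH=H+[0,0,.225+G]+z*.0187; pL=H+[0,0,.125+G]+z*.0187
    best=None
    for s0 in S:
        f=IK(pF,R,k,[s0])
        if f[0]>1e-7: continue
        q=f[1]
        for dirn in(1,-1):
            qq=q; worst=0
            for a in np.linspace(0,1,13)[1:]:   # rise+turn to hi
                pm=pF+(pH-pF)*a+[0,0,.12*np.sin(np.pi*a)]
                b=IK(pm,R@Ro.from_euler('z',dirn*np.pi*a).as_matrix(),k,[qq]); qq=b[1]; worst=max(worst,b[0])
                if worst>1e-5: break
            if worst<1e-5:
                qh=qq
                b=IK(pL,R@Ro.from_euler('z',dirn*np.pi).as_matrix(),k,[qq]); worst=max(worst,b[0])
                m=lambda x:np.minimum(x-LO,HI-x).min()
                sc=min(m(q),m(qh),m(b[1])) if worst<1e-5 else -1
                if best is None or sc>best[0]: best=(sc,dirn,q[6],qh[6],worst)
    print(sg,deg,best)
E
timeout 500 python3 s3.py
```

```text
t 21.325 p [0.6188 0.3288 0.3582] q [-0.8058  0.0588 -0.0712  1.6722  0.7548  1.1446  0.2171]
[[-0.7008  0.243   0.6707]
 [ 0.1789  0.97   -0.1646]
 [-0.6906  0.0047 -0.7233]]
z head -13.78580072935583 el 46.32413624682387 az 27.98189127441164 F [-0.021  -0.3839 -2.3207]
1 -75 (np.float64(0.16754465756569514), -1, np.float64(-0.633150198007383), np.float64(2.522455342434305), np.float64(1.7057784406614936e-15))
1 -65 (np.float64(0.04398492440443236), -1, np.float64(-0.5427364818753981), np.float64(2.631732108497846), np.float64(1.1434998128522016e-17))
1 -55 None
1 -45 None
1 45 (np.float64(0.12161473658089728), -1, np.float64(-2.5683852634191027), np.float64(-0.04068759479983345), np.float64(6.551246484391224e-18))
1 55 (np.float64(0.2016169750515835), -1, np.float64(-2.4883830249484165), np.float64(0.10759001244364311), np.float64(1.5100141174708436e-20))
1 65 (np.float64(0.266400782107), -1, np.float64(-2.423599217893), np.float64(0.23503123627403036), np.float64(1.1037868975258095e-15))
1 75 (np.float64(0.330004926270695), -1, np.float64(-2.359995073729305), np.float64(0.33982264
[... 380 characters left out ...]
loat64(2.468811764233945), np.float64(-0.4161685507075636), np.float64(2.378530023554022e-19))
-1 -55 (np.float64(0.0675105081454821), 1, np.float64(2.622489491854518), np.float64(-0.2907504623922779), np.float64(3.787109337499762e-17))
-1 -45 (np.float64(0.004346012945875888), 1, np.float64(2.685653987054124), np.float64(-0.12069035198048608), np.float64(2.3141271071613852e-17))
-1 45 None
-1 55 None
-1 65 None
-1 75 (np.float64(0.0036291165829487326), 1, np.float64(0.8001555879508567), np.float64(-2.621471885906804), np.float64(4.589194188335255e-17))
-1 90 (np.float64(0.22464923325593888), 1, np.float64(0.5812115737904131), np.float64(-2.465350766744061), np.float64(4.99468070155334e-17))
```

Request:
apply_moves --series '[[1, [25, -5, -54], 0], [1, [50, -10, -108], 0], [1, [75, -14, -162], 0], [1, [100, -19, -216], 0], [1, [125, -24, -270], 0], [1, [150, -29, -324], 0], [1, [175, -33, -378], 0], [1, [200, -38, -432], 0]]'

```text
time_s: 22.32
eef_pos: [0.1778, 0.3989, 0.5272]
tcp_rot: [0.112, 0.922, -0.048, 0.366]
force: [0.1, -0.2, -1.3]
gripper_width: 0.189
grasp_force: 60.0
```

```bash
python3 st.py
```

```text
t 22.325 p [0.1778 0.3989 0.5272] q [-1.1829 -0.0666 -0.5615  1.4539  0.7162  1.991  -0.1897]
[[-0.7064  0.2427  0.6649]
 [ 0.172   0.9701 -0.1713]
 [-0.6866 -0.0067 -0.727 ]]
z head -14.45031944413493 el 46.6362775258368 az 65.98252525279545 F [ 0.1014 -0.2497 -1.3068]
```

```bash
cat > push.py <<'E'
from lin import *
k,_=solve(1e-5)
def lsq(q,pt,Rt,w):
    def f(x):
        p,R=FK(x,k); return np.r_[p-pt,w*Ro.from_matrix(R@Rt.T).as_rotvec(),2e-3*(x-q)]
    return least_squares(f,np.clip(q,LO+1e-4,HI-1e-4),bounds=(LO,HI),max_nfev=25).x
def push(q,d,n=4,step=.15,w=1.):
    for _ in range(n):
        p,R=FK(q,k); q=lsq(q,p+step*d,R,w)
    return q
def head(R): z=R[:,2]; return np.degrees(np.arctan2(z[1],z[0])),np.degrees(np.arcsin(-z[2]))
if __name__=='__main__':
    q=np.array([-1.1829,-.0666,-.5615,1.4539,.7162,1.991,-.1897])
    h=np.radians(55); z1=np.array([np.cos(h),np.sin(h),-1])/2**.5
    dirs=[np.array([np.cos(a)*np.cos(b),np.sin(a)*np.cos(b),np.sin(b)]) for a in np.radians(range(0,360,30)) for b in np.radians([-30,0,30,60])]
    for it in range(7):
        c=[]
        for d in dirs:
            x=push(q,d); p,R=FK(x,k)
            if p[2]<.35 or np.hypot(p[0],p[1])<.25: continue
            c.append((R[:,2]@z1,x,d,p,head(R)))
        c.sort(key=lambda t:-t[0]); 
        print(it,[(round(np.degrees(np.arccos(min(1,t[0]))),1),t[2].round(2),t[3].round(2),np.round(t[4])) for t in c[:3]]); q=c[0][1]; print(q)
        if c[0][0]>.9995: break
E
timeout 400 python3 push.py
```

```text
0 [(np.float64(37.0), array([-0.87,  0.  ,  0.5 ]), array([-0.04,  0.37,  0.56]), array([-0., 49.])), (np.float64(39.1), array([-0.43,  0.25,  0.87]), array([0.16, 0.37, 0.78]), array([-1., 44.])), (np.float64(39.1), array([-0.75,  0.43,  0.5 ]), array([-0.07,  0.61,  0.56]), array([-2., 45.]))]
[-0.5117 -0.3    -1.38    1.3292  0.4475  2.05   -0.283 ]
1 [(np.float64(24.8), array([-0.87,  0.  ,  0.5 ]), array([-0.17,  0.34,  0.55]), array([19., 52.])), (np.float64(25.4), array([-0.75,  0.43,  0.5 ]), array([-0.11,  0.38,  0.62]), array([18., 51.])), (np.float64(25.8), array([-0.5 ,  0.  ,  0.87]), array([-0.  ,  0.41,  0.74]), array([18., 47.]))]
[-0.8193 -0.3    -1.38    1.3085  0.3826  2.05   -0.5426]
2 [(np.float64(12.5), array([-0.5 ,  0.  ,  0.87]), array([-0.15,  0.39,  0.72]), array([38., 51.])), (np.float64(12.6), array([-0.43, -0.25,  0.87]), array([-0.17,  0.38,  0.7 ]), array([38., 51.])), (np.float64(13.4), array([-0.43,  0.25,  0.87]), array([-0.1 ,  0.41,  0.75]), array([37., 50.]))]
[-0.6025 -0.3    -1.38    0.9328  0.4188  2.05   -0.2226]
3 [(np.float64(1.5), array([-0.5 ,  0.  ,  0.87]), array([-0.13,  0.38,  0.85]), array([54., 44.])), (np.float64(1.8), array([-0.43, -0.75,  0.5 ]), array([-0.26,  0.29,  0.7 ]), array([55., 47.])), (np.float64(1.9), array([-0.43,  0.25,  0.87]), array([-0.1 ,  0.4 ,  0.86]), array([52., 45.]))]
[-0.4567 -0.3    -1.38    0.6191  0.3875  2.05   -0.0187]
```

Request:
apply_moves --series '[[1, [20, -16, -58], 0], [1, [41, -32, -115], 0], [1, [41, -32, -141], 0]]'

```text
time_s: 22.7
eef_pos: [0.1274, 0.3788, 0.57]
tcp_rot: [0.117, 0.925, -0.035, 0.359]
force: [0.6, -1.8, 1.0]
gripper_width: 0.189
grasp_force: 59.9
```

Request:
apply_moves --series '[[1, [20, -16, -58], 0], [1, [41, -32, -115], 0], [1, [41, -32, -141], 0]]'

```text
time_s: 23.08
eef_pos: [0.0485, 0.3855, 0.6013]
tcp_rot: [0.11, 0.927, -0.006, 0.36]
force: [0.1, -0.4, -1.9]
gripper_width: 0.191
grasp_force: 59.9
```

Request:
apply_moves --series '[[1, [20, -16, -58], 0], [1, [41, -32, -115], 0], [1, [41, -32, -141], 0]]'

```text
time_s: 23.45
eef_pos: [0.0011, 0.3877, 0.5972]
tcp_rot: [0.094, 0.929, 0.027, 0.357]
force: [0.2, -0.5, -1.7]
gripper_width: 0.189
grasp_force: 59.9
```

```bash
python3 st.py
```

```text
t 23.45 p [0.0011 0.3877 0.5972] q [-0.3826 -0.301  -1.3818  1.2492  0.4801  2.0523 -0.1592]
[[-0.7275  0.1542  0.6685]
 [ 0.1933  0.981  -0.016 ]
 [-0.6583  0.1176 -0.7435]]
z head -1.3680618242606661 el 48.03213229652922 az 89.8442673718332 F [ 0.2154 -0.5252 -1.67  ]
```

Request:
apply_moves --series '[[1, [20, -5, -58], 0], [1, [40, -10, -115], 0], [1, [46, -11, -143], 0]]'

```text
time_s: 23.82
eef_pos: [-0.0394, 0.3866, 0.598]
tcp_rot: [0.082, 0.932, 0.06, 0.349]
force: [0.5, -0.5, -1.1]
gripper_width: 0.188
grasp_force: 59.9
```

Request:
apply_moves --series '[[1, [20, -5, -58], 0], [1, [40, -10, -115], 0], [1, [46, -11, -143], 0]]'

```text
time_s: 24.2
eef_pos: [-0.0798, 0.3814, 0.5994]
tcp_rot: [0.07, 0.934, 0.091, 0.338]
force: [0.0, -0.2, -1.7]
gripper_width: 0.191
grasp_force: 59.9
```

Request:
apply_moves --series '[[1, [0, 0, -60], 0], [1, [-10, 0, -120], 0], [1, [-10, 0, -148], 0]]'

```text
time_s: 24.58
eef_pos: [-0.0899, 0.3875, 0.6345]
tcp_rot: [0.059, 0.934, 0.124, 0.329]
force: [-0.0, 0.3, -1.4]
gripper_width: 0.189
grasp_force: 60.0
```

Request:
apply_moves --series '[[1, [0, 0, -60], 0], [1, [-10, 0, -120], 0], [1, [-10, 0, -148], 0]]'

```text
time_s: 24.95
eef_pos: [-0.1015, 0.3899, 0.6688]
tcp_rot: [0.046, 0.933, 0.156, 0.321]
force: [0.7, 0.2, -0.9]
gripper_width: 0.184
grasp_force: 60.0
```

```bash
python3 st.py
```

```text
t 24.95 p [-0.1015  0.3899  0.6688] q [-0.592  -0.3005 -1.3808  1.085   0.4958  2.0526 -0.2453]
[[-0.7898 -0.0148  0.6132]
 [ 0.1858  0.9469  0.2622]
 [-0.5846  0.321  -0.7451]]
z head 23.151334619590568 el 48.16835048682013 az 104.59869013001226 F [ 0.6513  0.2486 -0.8639]
```

Request:
apply_moves --series '[[1, [-7, 17, -58], 0], [1, [-14, 35, -115], 0], [1, [-17, 43, -143], 0]]'

```text
time_s: 25.32
eef_pos: [-0.0995, 0.394, 0.7164]
tcp_rot: [0.033, 0.93, 0.188, 0.313]
force: [-0.1, -0.8, -1.1]
gripper_width: 0.189
grasp_force: 60.0
```

Request:
apply_moves --series '[[1, [-7, 17, -58], 0], [1, [-14, 35, -115], 0], [1, [-17, 43, -143], 0]]'

```text
time_s: 25.7
eef_pos: [-0.0985, 0.393, 0.7618]
tcp_rot: [0.021, 0.925, 0.221, 0.308]
force: [-0.2, 0.1, -1.9]
gripper_width: 0.19
grasp_force: 60.0
```

Request:
apply_moves --series '[[1, [-7, 20, -58], 0], [1, [-14, 40, -115], 0], [1, [-17, 50, -140], 0]]'

```text
time_s: 26.08
eef_pos: [-0.0968, 0.388, 0.8053]
tcp_rot: [0.009, 0.919, 0.252, 0.304]
force: [0.2, 0.1, -1.9]
gripper_width: 0.187
grasp_force: 60.0
```

Request:
apply_moves --series '[[1, [-7, 20, -58], 0], [1, [-14, 40, -115], 0], [1, [-17, 50, -140], 0]]'

```text
time_s: 26.45
eef_pos: [-0.0965, 0.3788, 0.8458]
tcp_rot: [-0.002, 0.91, 0.284, 0.302]
force: [0.1, 0.5, -1.1]
gripper_width: 0.188
grasp_force: 60.0
```

```bash
python3 st.py
```

```text
t 26.45 p [-0.0965  0.3788  0.8458] q [-0.4815 -0.3008 -1.3814  0.6859  0.5336  2.0527  0.0265]
[[-0.8182 -0.1759  0.5474]
 [ 0.1671  0.8382  0.5192]
 [-0.5501  0.5163 -0.6564]]
z head 43.48645233844115 el 41.02269230076822 az 104.28812939497107 F [ 0.0914  0.4715 -1.0928]
```

```bash
cat > s4.py <<'E'
from push import *
import sys
from station import robot
q=robot.sense()['qpos']; hh=float(sys.argv[1]); el=np.radians(float(sys.argv[2])); n=int(sys.argv[3])
h=np.radians(hh); z1=np.array([np.cos(h)*np.cos(el),np.sin(h)*np.cos(el),-np.sin(el)])
R0=FK(q,k)[1]
dirs=[np.array([np.cos(a)*np.cos(b),np.sin(a)*np.cos(b),np.sin(b)]) for a in np.radians(range(0,360,30)) for b in np.radians([-60,-30,0,30,60])]
c=[]
for d in dirs:
    x=push(q,d,n=n); p,R=FK(x,k)
    c.append((R[:,2]@z1,d,p,head(R)))
c.sort(key=lambda t:-t[0])
for t in c[:8]: print(round(np.degrees(np.arccos(min(1,t[0]))),1),t[1].round(2),t[2].round(2),np.round(t[3],1),'tool mm',(R0.T@t[1]*150).round())
E
python3 s4.py 55 45 3; python3 s4.py 52 45 2
```

```text
5.4 [-1.  0.  0.] [-0.26  0.31  0.69] [51.4 40.3] tool mm [123.  26. -82.]
5.6 [-0.75  0.43 -0.5 ] [-0.23  0.46  0.56] [50.  40.7] tool mm [144.  36.  21.]
5.6 [-0.87  0.   -0.5 ] [-0.28  0.32  0.56] [49.  41.5] tool mm [148. -16. -22.]
6.0 [-0.87  0.5   0.  ] [-0.21  0.45  0.69] [52.3 39.4] tool mm [119.  86. -32.]
6.0 [-0.87 -0.5   0.  ] [-0.28  0.28  0.68] [52.5 39.3] tool mm [  94.  -40. -110.]
6.3 [-0.75 -0.43 -0.5 ] [-0.29  0.23  0.56] [48.1 41.3] tool mm [122. -73. -46.]
6.4 [-0.43  0.75 -0.5 ] [-0.14  0.57  0.56] [49.4 40.1] tool mm [113.  67.  72.]
7.0 [-0.5   0.87  0.  ] [-0.12  0.57  0.7 ] [51.7 38.5] tool mm [ 83. 122.  26.]
5.4 [-1.  0.  0.] [-0.22  0.33  0.74] [48.5 40.3] tool mm [123.  26. -82.]
5.6 [-0.87  0.5   0.  ] [-0.18  0.43  0.74] [49.  39.9] tool mm [119.  86. -32.]
5.6 [-0.75  0.43 -0.5 ] [-0.21  0.44  0.64] [47.2 40.7] tool mm [144.  36.  21.]
5.6 [-0.87  0.   -0.5 ] [-0.25  0.34  0.65] [46.6 41. ] tool mm [148. -16. -22.]
6.0 [-0.75 -0.43 -0.5 ] [-0.26  0.29  0.65] [46.4 40.7] tool mm [122. -73. -46.]
6.0 [-0.87 -0.5   0.  ] [-0.23  0.32  0.73] [49.3 39.4] tool mm [  94.  -40. -110.]
6.0 [-0.43  0.75 -0.5 ] [-0.14  0.53  0.65] [46.8 40.4] tool mm [113.  67.  72.]
6.1 [-0.5   0.87  0.  ] [-0.11  0.52  0.74] [48.6 39.4] tool mm [ 83. 122.  26.]
```

```bash
cat > s5.py <<'E'
from push import *
from station import robot
q=robot.sense()['qpos']; h=np.radians(54); z1=np.array([np.cos(h),np.sin(h),-1])/2**.5
U=lambda *v:np.array(v)/np.linalg.norm(v)
D1=[U(0,0,-1),U(-.5,0,-1),U(-1,0,-1),U(-.5,.5,-1),U(-1,-.5,-1)]; D2=[U(-1,0,0),U(-1,0,-.3),U(-1,-.6,0),U(-1,.6,0),U(-1,0,.4),U(-.5,-1,0),U(-.3,-.3,1)]
o=[]
for d1 in D1:
    x=q
    for n1 in range(1,4):
        x=push(x,d1,1,w=1.)
        for d2 in D2:
            y=x
            for n2 in range(1,6):
                y=push(y,d2,1); p,R=FK(y,k)
                if p[2]>.4 and np.hypot(p[0],p[1])>.28: o.append((np.degrees(np.arccos(min(1,R[:,2]@z1))),d1.round(2),n1,d2.round(2),n2,p.round(2),np.round(head(R),1)))
o.sort(key=lambda t:t[0])
for t in o[:8]: print(*t)
E
timeout 500 python3 s5.py
```

```text
0.2409567639983268 [-0.45  0.   -0.89] 2 [-0.86 -0.51  0.  ] 4 [-0.32  0.13  0.5 ] [54.3 45.1]
0.4931677364371027 [-0.71  0.   -0.71] 3 [-0.45 -0.89  0.  ] 3 [-0.3   0.05  0.42] [53.4 45.2]
0.6052879197267603 [-0.71  0.   -0.71] 3 [-0.86 -0.51  0.  ] 3 [-0.32  0.13  0.49] [54.9 44.9]
0.8231503431263775 [-0.45  0.   -0.89] 3 [-1.  0.  0.] 3 [-0.33  0.29  0.46] [54.9 44.4]
0.9672670331620561 [-0.41  0.41 -0.82] 2 [-0.45 -0.89  0.  ] 5 [-0.3   0.04  0.42] [54.7 45.8]
0.9818482610376377 [-0.67 -0.33 -0.67] 2 [-0.45 -0.89  0.  ] 3 [-0.31  0.09  0.46] [53.7 44. ]
1.1202144078946552 [-0.67 -0.33 -0.67] 2 [-0.86 -0.51  0.  ] 3 [-0.32  0.15  0.52] [54.5 43.9]
1.1414186931543935 [ 0.  0. -1.] 2 [-0.86 -0.51  0.  ] 5 [-0.32  0.1   0.47] [54.  46.1]
```

Request:
apply_moves --series '[[1, [52, -23, 21], 0], [1, [104, -46, 41], 0], [1, [156, -69, 62], 0], [1, [208, -92, 83], 0], [1, [260, -115, 104], 0], [1, [312, -138, 124], 0], [1, [364, -161, 145], 0], [1, [384, -171, 153], 0]]'

```text
time_s: 27.45
eef_pos: [-0.26, 0.3665, 0.4445]
tcp_rot: [-0.01, 0.913, 0.29, 0.287]
force: [0.8, -0.7, -0.5]
gripper_width: 0.188
grasp_force: 60.0
```

```bash
python3 st.py; python3 s4.py 54 45 3
```

```text
t 27.45 p [-0.26    0.3665  0.4445] q [-1.1748 -0.3004 -1.3818  1.6292  0.5381  1.702  -0.8973]
[[-0.8346 -0.1848  0.5189]
 [ 0.1484  0.8318  0.5348]
 [-0.5305  0.5234 -0.6668]]
z head 45.86566298576848 el 41.82277639932197 az 125.35553420794862 F [ 0.7771 -0.7412 -0.5169]
0.5 [-0.87 -0.5   0.  ] [-0.32  0.15  0.46] [53.4 45.3] tool mm [  97.  -38. -108.]
1.2 [-0.75 -0.43  0.5 ] [-0.32  0.21  0.58] [54.4 43.8] tool mm [  44.    6. -143.]
1.2 [-0.43 -0.75  0.5 ] [-0.32  0.17  0.53] [53.6 43.8] tool mm [  -2.  -42. -144.]
1.6 [-1.  0.  0.] [-0.33  0.29  0.46] [56.2 44.8] tool mm [125.  28. -78.]
1.8 [-0.87  0.    0.5 ] [-0.31  0.3   0.61] [55.2 43.4] tool mm [  69.   63. -117.]
2.3 [-0.5  -0.87  0.  ] [-0.29  0.05  0.41] [50.8 45.2] tool mm [  43.  -94. -108.]
2.6 [-0.87  0.5   0.  ] [-0.29  0.44  0.46] [57.1 43.6] tool mm [120.  86. -27.]
3.0 [-0.5   0.87  0.  ] [-0.21  0.56  0.46] [55.9 42.4] tool mm [ 82. 122.  31.]
```

Request:
apply_moves --series '[[1, [50, 11, -31], 0], [1, [100, 22, -62], 0], [1, [125, 28, -78], 0]]'

```text
time_s: 27.82
eef_pos: [-0.2913, 0.3417, 0.4528]
tcp_rot: [-0.02, 0.917, 0.301, 0.262]
force: [0.1, -0.2, -1.1]
gripper_width: 0.185
grasp_force: 59.9
```

Request:
apply_moves --series '[[1, [50, 11, -31], 0], [1, [100, 22, -62], 0], [1, [125, 28, -78], 0]]'

```text
time_s: 28.2
eef_pos: [-0.3193, 0.3177, 0.4605]
tcp_rot: [-0.031, 0.92, 0.31, 0.237]
force: [0.1, -0.3, -0.9]
gripper_width: 0.189
grasp_force: 59.9
```

Request:
apply_moves --series '[[1, [50, 11, -31], 0], [1, [100, 22, -62], 0], [1, [125, 28, -78], 0], [1, [125, 28, -78], 0]]'

```text
time_s: 28.7
eef_pos: [-0.3445, 0.2936, 0.4708]
tcp_rot: [-0.042, 0.923, 0.318, 0.211]
force: [0.2, -0.3, -1.3]
gripper_width: 0.185
grasp_force: 59.9
```

```bash
python3 st.py; python3 s4.py 56 45 1
```

```text
t 28.7 p [-0.3445  0.2936  0.4708] q [-1.3601 -0.3007 -1.3812  1.5432  0.4892  1.7403 -0.9923]
[[-0.9071 -0.2117  0.3639]
 [ 0.0572  0.7944  0.6047]
 [-0.4171  0.5693 -0.7085]]
z head 58.96296409520086 el 45.11107260629004 az 139.564129574535 F [ 0.1685 -0.3329 -1.2959]
1.5 [1. 0. 0.] [-0.22  0.3   0.47] [58.1 45. ] tool mm [-136.  -32.   55.]
1.8 [ 0.87 -0.5   0.  ] [-0.23  0.22  0.47] [58.5 45. ] tool mm [-122.  -87.    2.]
1.8 [ 0.87  0.   -0.5 ] [-0.23  0.3   0.4 ] [58.6 45. ] tool mm [-87. -70. 100.]
2.0 [ 0.75 -0.43 -0.5 ] [-0.24  0.23  0.4 ] [58.9 45.1] tool mm [ -74. -118.   55.]
2.1 [0.87 0.   0.5 ] [-0.22  0.29  0.55] [58.9 45.1] tool mm [-149.   15.   -6.]
2.1 [0.87 0.5  0.  ] [-0.21  0.37  0.47] [59.  45.1] tool mm [-114.   32.   93.]
2.1 [ 0.75 -0.43  0.5 ] [-0.23  0.23  0.55] [59.  45.1] tool mm [-137.  -33.  -51.]
2.1 [ 0.75  0.43 -0.5 ] [-0.23  0.36  0.4 ] [59.  45.1] tool mm [-67. -15. 133.]
```

```bash
cat > path.py <<'E'
from lin import *
k,_=solve(1e-5)
ROD=np.array([-.727,0,.687]); H=np.array([.5755,.0208,0]); T=np.array([.579,-.1292,0]); G=.045
def loc(q,p,R):
    b=IK(p,R,k,[q]); return b
def run(q,R0,wps,turns,n=6,verbose=True):
    p=FK(q,k)[0]; tu=0.; w=0
    for P,t in zip(wps,turns):
        for f in np.linspace(0,1,n+1)[1:]:
            c,q=loc(q,p+(np.array(P)-p)*f,R0@Ro.from_euler('z',tu+(t-tu)*f,degrees=True).as_matrix()); w=max(w,c)
        p=np.array(P);tu=t
        if verbose: print('wp',np.round(P,3),'turn',t,'cost %.1e'%w,'q',q)
    return q,w
if __name__=='__main__':
    s=robot.sense(); R=Ro.from_quat(s['tcp_rot']).as_matrix(); z=R[:,2]; q=s['qpos']
    # turn for upright: maximise x_z
    tu=np.degrees(np.arctan2(R[2,1],R[2,0])); print('upright turn',tu,'level turn',tu-180,tu+180)
    for t in(tu,tu-360):
        Ru=R@Ro.from_euler('z',t,degrees=True).as_matrix(); rod=Ru@ROD; print('upright rod',rod,'tilt',np.degrees(np.arccos(-rod[2])))
        hi=H+[0,0,.225]-rod*G+z*.0187
        low=H+[0,0,.125]-rod*G+z*.0187
        print('hi',hi)
        W=[[-.15,.42,.5],[.1,.46,.5],[.35,.35,.48],[.5,.15,.45],hi+[0,0,.1],hi,low]
        for Tn in([0,0,0,t/2,t,t,t],[0,t/2,t,t,t,t,t]): print(Tn[:3]); q2,w=run(q,R,W,Tn,n=4)
E
python3 path.py
```

```text
upright turn 126.22437388270092 level turn -53.77562611729908 306.2243738827009
upright rod [-0.0156 -0.0259 -0.9998] tilt 1.1678468894188798
hi [0.583  0.0333 0.2567]
[0, 0, 0]
wp [-0.15  0.42  0.5 ] turn 0 cost 1.7e-04 q [-2.4478 -0.297  -0.1348  1.7156  0.7475  1.6931 -0.8206]
wp [0.1  0.46 0.5 ] turn 0 cost 5.3e-03 q [-1.6623 -0.297  -0.1319  1.6315  0.5035  1.3964 -0.1653]
wp [0.35 0.35 0.48] turn 0 cost 9.2e-03 q [-0.3605 -0.297  -0.1335  1.6703 -0.4589  1.2479  1.2296]
wp [0.5  0.15 0.45] turn 63.11218694135046 cost 9.2e-03 q [ 0.3362 -0.297  -0.1389  1.8167 -0.7872  1.3742  0.8219]
wp [0.583 0.033 0.357] turn 126.22437388270092 cost 9.2e-03 q [ 0.4879 -0.039  -0.1189  1.7833 -0.8035  1.327   0.0029]
wp [0.583 0.033 0.257] turn 126.22437388270092 cost 9.2e-03 q [ 0.9505  0.043  -0.594   1.9112 -0.8236  1.1736  0.1435]
wp [0.583 0.033 0.157] turn 126.22437388270092 cost 9.2e-03 q [ 0.9458  0.171  -0.6183  2.0143 -0.8294  0.992   0.2752]
[0, np.float64(63.11218694135046), np.float64(126.22437388270092)]
wp [-0.15  0.42  0.5 ] turn 0 cost 1.7e-04 q [-2.4478 -0.297  -0.1348  1.715
[... 1808 characters left out ...]
5 ] turn -116.88781305864954 cost 5.3e-03 q [-1.6623 -0.297  -0.132   1.6315  0.5035  1.3964  1.8748]
wp [0.35 0.35 0.48] turn -233.77562611729908 cost 4.5e-02 q [-0.9144 -0.297  -0.0236  2.3305  2.0725  0.093   2.687 ]
wp [0.5  0.15 0.45] turn -233.77562611729908 cost 5.5e-02 q [-0.8377 -0.297   0.3172  2.364   2.4034  0.093   2.687 ]
wp [0.583 0.033 0.357] turn -233.77562611729908 cost 5.5e-02 q [ 1.8951 -0.297  -1.377   2.166   4.697   1.2938  0.5914]
wp [0.583 0.033 0.257] turn -233.77562611729908 cost 5.5e-02 q [ 1.8153 -0.297  -1.377   2.293   4.697   1.1386  0.6945]
wp [0.583 0.033 0.157] turn -233.77562611729908 cost 5.5e-02 q [ 1.7514 -0.297  -1.377   2.3879  4.697   1.0147  0.7592]
```

```bash
cat > s6.py <<'E'
from path import *
s=robot.sense(); R=Ro.from_quat(s['tcp_rot']).as_matrix(); z=R[:,2]; q=s['qpos']
t=np.degrees(np.arctan2(R[2,1],R[2,0])); rod=R@Ro.from_euler('z',t,degrees=True).as_matrix()@ROD
hi=H+[0,0,.225]-rod*G+z*.0187; low=hi-[0,0,.1]
for z0 in(.4,.5):
  for r in(.62,.7):
    P=lambda a,rr:[rr*np.cos(np.radians(a)),rr*np.sin(np.radians(a)),z0]
    W=[P(138,.55),P(115,r),P(90,r),P(60,r),P(30,r),P(10,.62),hi+[0,0,.08],hi,low]
    print('==',z0,r); run(q,R,W,[0,0,0,0,t/2,t,t,t,t],n=4)
E
python3 s6.py
```

```text
== 0.4 0.62
wp [-0.409  0.368  0.4  ] turn 0 cost 1.8e-03 q [-1.2921 -0.297  -1.377   1.6666  0.4688  1.4877 -0.9981]
wp [-0.262  0.562  0.4  ] turn 0 cost 1.8e-03 q [-1.5132  0.0827 -1.0346  1.6152  0.8581  1.4761 -0.9662]
wp [0.   0.62 0.4 ] turn 0 cost 1.8e-03 q [-1.1577 -0.25   -0.67    1.8348  0.477   0.9877 -0.3554]
wp [0.31  0.537 0.4  ] turn 0 cost 1.8e-03 q [-0.9481 -0.297  -0.1429  1.904   0.0131  0.7762  0.5538]
wp [0.537 0.31  0.4  ] turn 63.11218694135046 cost 1.8e-03 q [-0.1557 -0.2286 -0.0868  1.8648 -0.6592  0.9974  0.5351]
wp [0.611 0.108 0.4  ] turn 126.22437388270092 cost 1.8e-03 q [ 0.156  -0.054   0.0442  1.7128 -0.7682  1.2683 -0.1838]
wp [0.583 0.033 0.337] turn 126.22437388270092 cost 1.8e-03 q [ 0.2706 -0.0378  0.0922  1.8219 -0.8029  1.294   0.0268]
wp [0.583 0.033 0.257] turn 126.22437388270092 cost 1.8e-03 q [ 0.8005  0.0349 -0.441   1.9157 -0.8329  1.1778  0.1482]
wp [0.583 0.033 0.157] turn 126.22437388270092 cost 1.8e-03 q [ 0.8388  0.1573 -0.5028  2.0177 -0.8535  1.005   0.2907]
== 0.4 0.7
wp [-0.409  0.368  0.4  ] turn 0 cost 1.8e-03 q [-1.2921 -0.297
[... 2295 characters left out ...]
p [0.35  0.606 0.5  ] turn 0 cost 3.2e-03 q [-0.2525 -0.2013 -0.7101  1.6027 -0.1859  0.9096  0.7086]
wp [0.606 0.35  0.5  ] turn 63.11218694135046 cost 3.2e-03 q [ 0.1489 -0.0519 -0.4272  1.5118 -0.5859  1.1165  0.3841]
wp [0.611 0.108 0.5  ] turn 126.22437388270092 cost 3.2e-03 q [ 0.457  -0.0432 -0.2429  1.5064 -0.7524  1.419  -0.3107]
wp [0.583 0.033 0.337] turn 126.22437388270092 cost 3.2e-03 q [ 0.5757 -0.0278 -0.2057  1.812  -0.8122  1.3002  0.0337]
wp [0.583 0.033 0.257] turn 126.22437388270092 cost 3.2e-03 q [ 1.2694  0.0699 -0.9247  1.903  -0.7912  1.1586  0.1261]
wp [0.583 0.033 0.157] turn 126.22437388270092 cost 3.2e-03 q [ 1.1814  0.2184 -0.8794  2.0079 -0.7553  0.955   0.2261]
```

```bash
cat > s7.py <<'E'
from path import *
s=robot.sense(); R=Ro.from_quat(s['tcp_rot']).as_matrix(); z=R[:,2]; q=s['qpos']; p0=s['eef_pos']
t=np.degrees(np.arctan2(R[2,1],R[2,0])); 
P=lambda a,rr,z0:[rr*np.cos(np.radians(a)),rr*np.sin(np.radians(a)),z0]
for first in([-.25,.42,.44],[-.3,.45,.42],[-.2,.38,.46]):
    W=[first,P(112,.62,.4),P(90,.68,.4),P(60,.70,.4),P(30,.70,.4),P(10,.64,.42)]
    print(first); run(q,R,W,[0,0,0,0,60,t],n=5)
    for w,tt in zip(W,[0,0,0,0,60,t]): print('  tool',(R.T@(np.array(w)-p0)*1000).round(),tt)
E
python3 s7.py
```

```text
[-0.25, 0.42, 0.44]
wp [-0.25  0.42  0.44] turn 0 cost 1.1e-21 q [-1.5117 -0.2948 -0.9789  1.7164  0.5348  1.4983 -0.8349]
wp [-0.232  0.575  0.4  ] turn 0 cost 6.0e-19 q [-1.3994  0.0329 -1.0564  1.6447  0.8156  1.4071 -0.9018]
wp [0.   0.68 0.4 ] turn 0 cost 6.0e-19 q [-1.0766 -0.0917 -0.7854  1.7245  0.5984  1.0008 -0.4212]
wp [0.35  0.606 0.4  ] turn 0 cost 6.0e-19 q [-0.6692 -0.1751 -0.3891  1.8111 -0.0462  0.7096  0.6037]
wp [0.606 0.35  0.4  ] turn 60 cost 6.0e-19 q [-0.1804 -0.0602 -0.1175  1.7188 -0.628   0.9455  0.5485]
wp [0.63  0.111 0.42 ] turn 126.22437388270092 cost 6.0e-19 q [ 0.1565 -0.0172  0.0306  1.6383 -0.7602  1.2867 -0.2208]
  tool [-66.  63. 133.] 0
  tool [-56. 159. 261.] 0
  tool [-261.  194.  409.] 0
  tool [-583.   61.  492.] 0
  tool [-830. -197.  430.] 60
  tool [-874. -380.  280.] 126.22437388270092
[-0.3, 0.45, 0.42]
wp [-0.3   0.45  0.42] turn 0 cost 1.2e-20 q [-1.264  -0.0762 -1.3769  1.6365  0.7079  1.5607 -1.0004]
wp [-0.232  0.575  0.4  ] turn 0 cost 1.6e-16 q [-1.1793  0.0647 -1.298   1.6414  0.8496  1.4256 -0.9175]
wp [0.   0.68 0.4 ] turn 0 cos
[... 726 characters left out ...]
4  ] turn 0 cost 4.4e-06 q [-2.4168 -0.0113 -0.0302  1.6731  0.7863  1.3985 -0.8946]
wp [0.   0.68 0.4 ] turn 0 cost 4.4e-06 q [-2.0322 -0.0944  0.0969  1.7516  0.7033  1.0537 -0.4946]
wp [0.35  0.606 0.4  ] turn 0 cost 4.4e-06 q [-1.4942 -0.203   0.3194  1.8346  0.2291  0.7297  0.397 ]
wp [0.606 0.35  0.4  ] turn 60 cost 4.4e-06 q [-0.8186 -0.0929  0.4822  1.7382 -0.5531  0.9227  0.5006]
wp [0.63  0.111 0.42 ] turn 126.22437388270092 cost 4.4e-06 q [-0.3946 -0.0417  0.5678  1.6551 -0.7356  1.2769 -0.2332]
  tool [-122.   32.  112.] 0
  tool [-56. 159. 261.] 0
  tool [-261.  194.  409.] 0
  tool [-583.   61.  492.] 0
  tool [-830. -197.  430.] 60
  tool [-874. -380.  280.] 126.22437388270092
```

Request:
apply_moves --series '[[1, [-22, 21, 44], 0], [1, [-44, 42, 89], 0], [1, [-66, 63, 133], 0], [1, [-63, 95, 176], 0], [1, [-60, 127, 219], 0], [1, [-56, 159, 261], 0], [1, [-106, 168, 297], 0], [1, [-156, 176, 333], 0]]'

```text
time_s: 29.7
eef_pos: [-0.1167, 0.6274, 0.3969]
tcp_rot: [-0.042, 0.924, 0.316, 0.211]
force: [-0.8, 1.5, -1.2]
gripper_width: 0.193
grasp_force: 60.0
```

Request:
apply_moves --series '[[1, [-52, 9, 38], 0], [1, [-105, 18, 76], 0], [1, [-159, -4, 90], 0], [1, [-213, -26, 104], 0], [1, [-267, -48, 118], 0], [1, [-321, -70, 132], 0], [1, [-375, -93, 146], 0], [1, [-427, -115, 159], 0]]'

```text
time_s: 30.7
eef_pos: [0.3534, 0.6043, 0.3983]
tcp_rot: [-0.041, 0.924, 0.316, 0.212]
force: [0.1, 1.4, -0.2]
gripper_width: 0.189
grasp_force: 60.0
```

Request:
apply_moves --series '[[1, [-41, -43, -10], 8], [1, [-82, -86, -21], 18], [1, [-124, -129, -31], 28], [1, [-165, -172, -41], 38], [1, [-206, -215, -52], 48], [1, [-247, -258, -62], 58], [1, [-247, -258, -62], 60]]'

```text
time_s: 31.58
eef_pos: [0.612, 0.3416, 0.3982]
tcp_rot: [0.431, 0.818, 0.379, 0.027]
force: [-0.4, 0.2, -1.3]
gripper_width: 0.191
grasp_force: 60.0
```

```bash
python3 st.py; cat > up.py <<'E'
from path import *
s=robot.sense(); R=Ro.from_quat(s['tcp_rot']).as_matrix(); z=R[:,2]; q=s['qpos']; p0=s['eef_pos']
t=np.degrees(np.arctan2(R[2,1],R[2,0])); rod=R@Ro.from_euler('z',t,degrees=True).as_matrix()@ROD
print('turn to upright',t,'rod',rod)
hi=H+[0,0,.225]-rod*G+z*.0187
for w in([.63,.11,.42],hi+[0,0,.08],hi): print('tool',(R.T@(np.array(w)-p0)*1000).round(1),w)
run(q,R,[[.63,.11,.42],hi+[0,0,.08],hi,hi-[0,0,.1]],[t]*4,n=4)
E
python3 up.py
```

```text
t 31.575 p [0.612  0.3416 0.3982] q [-0.8472 -0.0923  0.5221  1.7376 -0.5456  0.9216  0.4969]
[[-0.6265  0.6854  0.3712]
 [ 0.7262  0.3403  0.5973]
 [ 0.2831  0.6437 -0.711 ]]
z head 58.14348806739769 el 45.31478459410733 az 29.166297132683535 F [-0.4353  0.1571 -1.2594]
turn to upright 66.26248041128063 rod [-0.0178 -0.0287 -0.9997]
tool [-173.3  -52.5 -147.1] [0.63, 0.11, 0.42]
tool [-223.3 -164.3 -151.1] [0.5832 0.0333 0.3367]
tool [-245.9 -215.8  -94.2] [0.5832 0.0333 0.2567]
wp [0.63 0.11 0.42] turn 66.26248041128063 cost 8.6e-24 q [-0.4343 -0.0531  0.5993  1.6614 -0.7198  1.2638 -0.2536]
wp [0.583 0.033 0.337] turn 66.26248041128063 cost 9.0e-17 q [-0.2887 -0.0794  0.6233  1.8441 -0.7546  1.26   -0.0156]
wp [0.583 0.033 0.257] turn 66.26248041128063 cost 9.0e-17 q [-0.1639 -0.0081  0.5276  1.9531 -0.841   1.1737  0.1418]
wp [0.583 0.033 0.157] turn 66.26248041128063 cost 9.0e-17 q [ 0.3559  0.1183  0.0061  2.0411 -0.9294  1.0388  0.3269]
```

Request:
apply_moves --series '[[1, [-45, -13, -38], 9], [1, [-90, -27, -76], 19], [1, [-135, -40, -114], 29], [1, [-173, -52, -147], 39], [1, [-190, -90, -150], 49], [1, [-207, -127, -151], 59], [1, [-223, -164, -151], 66.3], [1, [-223, -164, -151], 66.3]]'

```text
time_s: 32.58
eef_pos: [0.5803, 0.0391, 0.3343]
tcp_rot: [0.807, 0.453, 0.33, -0.188]
force: [0.8, -0.7, -0.9]
gripper_width: 0.188
grasp_force: 60.0
```

Request:
apply_moves --series '[[1, [0, 0, 0], 0], [1, [0, 0, 0], 0]]'

```text
time_s: 32.83
eef_pos: [0.5825, 0.0428, 0.3384]
tcp_rot: [0.804, 0.456, 0.332, -0.188]
force: [-0.2, -0.1, -0.9]
gripper_width: 0.189
grasp_force: 59.9
```

```bash
python3 st.py; python3 - <<'E'
from fit import *
for cam in('top','side','wrist'):
    c=robot.calibration(cam); p,d=robot.grab_frame(cam); save('v_'+cam,p); np.savez('v_'+cam,p=p,d=d,**{k:np.array(v) for k,v in c.items()})
    W=cloud(cam,d); H=np.array([.5755,.0208])
    m=(np.hypot(W[...,0]-H[0],W[...,1]-H[1])<.05)&(d>.05)&(W[...,2]>.2)&(W[...,2]<.42)
    for a,b in((.215,.235),(.235,.26),(.26,.285),(.285,.3),(.3,.31),(.31,.33)):
        k=m&(W[...,2]>a)&(W[...,2]<b)
        if k.sum()>3: print(cam,a,b,k.sum(),W[k].mean(0),'min z',W[k][:,2].min())
from PIL import Image
E
python3 - <<'E'
import cv2,numpy as np
a=cv2.imread('pics/v_side.png');w=cv2.imread('pics/v_wrist.png')
s=a[130:330,240:440]; s=cv2.resize(s,(400,400),interpolation=cv2.INTER_CUBIC); w=cv2.resize(w,(400,300))
o=np.zeros((400,800,3),np.uint8); o[:,:400]=s; o[:300,400:]=w; cv2.imwrite('pics/v_comb.png',o)
E
```

```text
t 32.825 p [0.5825 0.0428 0.3384] q [-0.5474 -0.1121  0.8455  1.8497 -0.7182  1.2416 -0.0389]
[[ 0.3639  0.8576  0.3634]
 [ 0.608  -0.5143  0.6049]
 [ 0.7057  0.0009 -0.7085]]
z head 59.00014721909377 el 45.11702003076878 az 4.201384080207455 F [-0.1951 -0.0603 -0.8544]
top 0.31 0.33 17 [0.5713 0.035  0.3137] min z 0.3103765592291378
side 0.215 0.235 8 [0.5755 0.0252 0.2307] min z 0.2256322438450488
side 0.235 0.26 35 [0.5747 0.0252 0.2471] min z 0.23621584153035896
side 0.26 0.285 39 [0.5752 0.0259 0.2728] min z 0.26043551749532207
side 0.285 0.3 16 [0.5753 0.0256 0.2921] min z 0.2865411585241733
side 0.3 0.31 22 [0.5746 0.0195 0.3073] min z 0.30448982416923653
side 0.31 0.33 100 [0.5752 0.023  0.3177] min z 0.31043883669847006
wrist 0.235 0.26 126 [0.5707 0.0249 0.2484] min z 0.23613976694839922
wrist 0.26 0.285 9 [0.5699 0.0251 0.2613] min z 0.26006127186333194
wrist 0.3 0.31 54 [0.5674 0.0182 0.3088] min z 0.30642335099191265
wrist 0.31 0.33 999 [0.569  0.021  0.3175] min z 0.31011930501379426
```

View pics/v_comb.png

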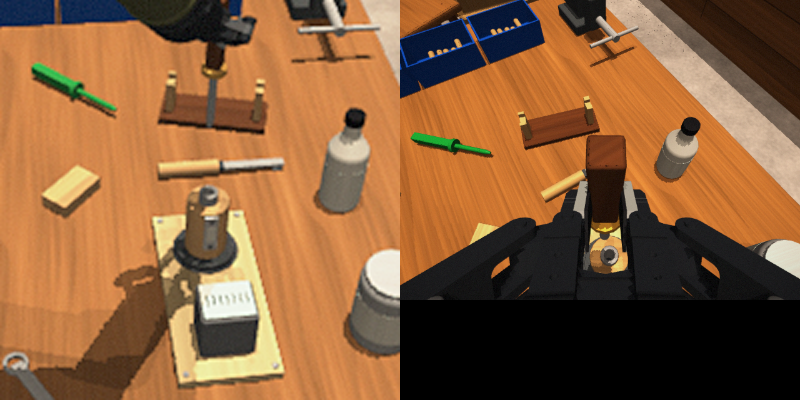

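Rod hangs upright above the hub and the tag faces the scanner. Next I measure rod axis vs tube axis in the same (side) camera for fine alignment.

```bash
cat > al.py <<'E'
from fit import *
from scipy.optimize import least_squares
def axis(W,c,lo,hi,r,x0,rad=.03):
    cam=-np.array(c['R']).T@c['t']
    m=(np.hypot(W[...,0]-x0[0],W[...,1]-x0[1])<rad)&(W[...,2]>lo)&(W[...,2]<hi)
    X=W[m]; f=least_squares(lambda a:np.hypot(X[:,0]-a[0]-a[2]*(X[:,2]-lo),X[:,1]-a[1]-a[3]*(X[:,2]-lo))-r,[*x0,0,0] ,loss='soft_l1',f_scale=.002)
    return m.sum(),f.x,np.abs(f.fun).mean()
if __name__=='__main__':
    p,d=robot.grab_frame('side'); c=robot.calibration('side'); W=cloud('side',d); s=robot.sense(); print('tcp',s['eef_pos'])
    P=p.astype(int); z=W[...,2]
    print('shaft',axis(W,c,.238,.296,.005,(.5755,.0295),.02))
    # hub body cylinder, pale wood, r=28 ; tube r=12.5
    m=axis(W,c,.04,.105,.028,(.5755,.0208),.045); print('hub',m[0],m[1],m[2])
    k=(np.hypot(W[...,0]-.5755,W[...,1]-.0208)<.014)&(z>.1225)&(z<.129); q=(W[k][:,:2]*1000).astype(np.float32); print('rim',k.sum(),cv2.minEnclosingCircle(q),W[k].mean(0))
    # tag: low saturation on hub side
    sat=(P.max(2)-P.min(2))/(P.max(2)+1); r=np.hypot(W[...,0]-m[1][0],W[...,1]-m[1][1])
    t=(r>.026)&(r<.037)&(z>.045)&(z<.105)&(sat<.25); x=W[t][:,:2]-m[1][:2]; u=x.mean(0); print('tag',t.sum(),u,'hub ang',np.arctan2(u[1],u[0])+np.pi/2-.0235, np.percentile(x[:,0],[3,97]))
E
python3 al.py
```

```text
tcp [0.5823 0.0421 0.3379]
shaft (np.int64(84), array([0.5751, 0.0279, 0.0177, 0.0295]), np.float64(0.000913311676394015))
hub 360 [ 0.578   0.0188  0.0076 -0.0147] 0.0016598993571854742
rim 32 ((575.5099487304688, 19.30677604675293), 11.913397789001465) [0.5757 0.0194 0.1246]
tag 92 [-0.0012 -0.0304] hub ang -0.0624024454972986 [-0.0085  0.0067]
```

Request:
apply_moves --series '[[1, [-20, 5, 16], 0], [1, [-40, 5, 34], 0], [1, [-58, 5, 51], 0], [1, [-64, 5, 56], 0], [1, [-64, 5, 56], 0], [1, [-64, 5, 56], 0]]'

```text
time_s: 33.78
eef_pos: [0.584, 0.0339, 0.2541]
tcp_rot: [0.805, 0.454, 0.333, -0.188]
force: [-0.2, 0.7, -1.0]
gripper_width: 0.19
grasp_force: 59.9
```

```bash
python3 st.py; cat > al2.py <<'E'
from al import *
rs=[];rt=[]
for i in range(2):
    p,d=robot.grab_frame('side'); c=robot.calibration('side'); W=cloud('side',d); z=W[...,2]
    a=axis(W,c,.15,.212,.005,(.5757,.023),.012); rs.append(a[1]); n=a[0]
    k=(np.hypot(W[...,0]-.5755,W[...,1]-.0208)<.014)&(z>.1225)&(z<.129); rt.append(cv2.minEnclosingCircle((W[k][:,:2]*1000).astype(np.float32))[0])
    k2=(np.hypot(W[...,0]-.5755,W[...,1]-.0208)<.018)&(z>.13)&(z<.3); print('min z shaft',np.sort(z[k2])[:4])
print('shaft',n,np.mean(rs,0),'rim',np.mean(rt,0)); s=robot.sense(); R=Ro.from_quat(s['tcp_rot']).as_matrix(); rod=R@np.array([-.727,0,.687])
g=s['eef_pos']-R[:,2]*.0187; print('kin tip',g+rod*.125,'kin collar',g+rod*.045,s['eef_pos'])
save('side9',p); np.savez('side9',p=p,d=d)
E
python3 al2.py
```

```text
t 33.775 p [0.584  0.0339 0.2541] q [-0.5339 -0.0081  0.9062  1.9596 -0.8436  1.1828  0.1648]
[[ 0.3652  0.8563  0.3653]
 [ 0.6064 -0.5165  0.6046]
 [ 0.7064  0.0007 -0.7078]]
z head 58.859151067547366 el 45.058389357166575 az 3.326101256578701 F [-0.1869  0.6501 -0.9619]
min z shaft [0.1448 0.1449 0.1451 0.1474]
min z shaft [0.1423 0.1423 0.1457 0.1491]
shaft 75 [0.5769 0.0197 0.0113 0.0213] rim [576.8548  19.4606]
kin tip [0.5752 0.0195 0.1422] kin collar [0.5764 0.0215 0.2222] [0.5839 0.034  0.254 ]
```

Request:
apply_moves --series '[[1, [-7, 0, 7], 0], [1, [-14, 0, 14], 0], [1, [-21, 0, 21], 0], [1, [-28, 0, 28], 0], [1, [-28, 0, 28], 0]]'

```text
time_s: 34.5
eef_pos: [0.5828, 0.034, 0.2118]
tcp_rot: [0.805, 0.454, 0.331, -0.188]
force: [-0.7, 0.2, -1.9]
gripper_width: 0.191
grasp_force: 59.9
```

Request:
apply_moves --series '[[1, [-8, 0, 8], 0], [1, [-16, 0, 16], 0], [1, [-24, 0, 24], 0], [1, [-24, 0, 24], 0]]'

```text
time_s: 35.0
eef_pos: [0.5827, 0.0339, 0.1777]
tcp_rot: [0.805, 0.454, 0.331, -0.188]
force: [0.5, 0.3, -1.5]
gripper_width: 0.188
grasp_force: 59.9
```

```bash
python3 st.py; python3 al2.py
```

```text
t 35.0 p [0.5827 0.0339 0.1777] q [-0.499   0.1236  0.9192  2.0421 -0.9928  1.1527  0.3603]
[[ 0.3683  0.856   0.3628]
 [ 0.6065 -0.517   0.6041]
 [ 0.7046 -0.0024 -0.7096]]
z head 59.00965234452336 el 45.19968895564985 az 3.3312643242799798 F [ 0.5146  0.2989 -1.5018]
min z shaft [0.13   0.1326 0.134  0.1341]
min z shaft [0.1307 0.1312 0.1317 0.1345]
shaft 52 [ 0.5729  0.0184  0.129  -0.0509] rim [577.5337  18.8808]
kin tip [0.5743 0.0194 0.0673] kin collar [0.5756 0.0214 0.1473] [0.5832 0.0339 0.179 ]
```

Request:
apply_moves --series '[[1, [-5, 0, 5], 0], [1, [-10, 0, 10], 0], [1, [-12, 0, 12], 0], [1, [-12, 0, 12], 0]]'

```text
time_s: 35.6
eef_pos: [0.583, 0.0339, 0.1618]
tcp_rot: [0.805, 0.454, 0.332, -0.188]
force: [-0.7, -0.5, -0.8]
gripper_width: 0.186
grasp_force: 59.9
```

Request:
apply_moves --series '[[1, [-1, 0, 1], 0], [1, [-2, 0, 2], 0], [1, [-2, 0, 2], 0]]'

```text
time_s: 35.98
eef_pos: [0.5831, 0.0339, 0.1593]
tcp_rot: [0.805, 0.454, 0.332, -0.188]
force: [-0.2, -0.4, -1.2]
gripper_width: 0.188
grasp_force: 59.9
```

Request:
apply_moves --series '[[1, [-0.7, 0, 0.7], 0], [1, [-1.4, 0, 1.4], 0], [1, [-1.4, 0, 1.4], 0]]'

```text
time_s: 36.35
eef_pos: [0.5834, 0.034, 0.1584]
tcp_rot: [0.805, 0.454, 0.333, -0.188]
force: [-2.1, -0.9, 4.5]
gripper_width: 0.189
grasp_force: 60.5
```

Request:
apply_moves --series '[[1, [-0.7, 0, 0.7], 0], [1, [-1.4, 0, 1.4], 0], [1, [-1.4, 0, 1.4], 0]]'

```text
time_s: 36.72
eef_pos: [0.5838, 0.0342, 0.1584]
tcp_rot: [0.804, 0.454, 0.334, -0.189]
force: [-7.4, -2.4, 13.2]
gripper_width: 0.186
grasp_force: 61.4
```

Collar is seated: z is stuck at 0.1584 with the force rising to 13 N. Drawing it straight out.

Request:
apply_moves --series '[[1, [2, 0, -2], 0], [1, [9, 0, -9], 0], [1, [19, 0, -19], 0], [1, [30, 0, -30], 0], [1, [42, 0, -42], 0], [1, [54, 0, -54], 0], [1, [66, 0, -66], 0], [1, [78, 0, -78], 0]]'

```text
time_s: 37.72
eef_pos: [0.5831, 0.034, 0.2661]
tcp_rot: [0.805, 0.454, 0.332, -0.188]
force: [0.2, 0.1, -1.7]
gripper_width: 0.188
grasp_force: 59.9
```

Request:
apply_moves --series '[[1, [20, 0, -20], 0], [1, [42, 0, -42], 0], [1, [64, 0, -64], 0], [1, [86, 0, -86], 0], [1, [86, 0, -86], 0]]'

```text
time_s: 38.35
eef_pos: [0.5844, 0.0337, 0.3901]
tcp_rot: [0.804, 0.455, 0.334, -0.187]
force: [-0.9, -0.1, -1.4]
gripper_width: 0.189
grasp_force: 59.9
```

```bash
python3 st.py; python3 al.py; cat > fin.py <<'E'
from path import *
T=np.array([.5785,-.1295,0])
s=robot.sense(); R=Ro.from_quat(s['tcp_rot']).as_matrix(); z=R[:,2]; q=s['qpos']; p0=s['eef_pos']
tl=np.degrees(np.arctan2(-R[2,1],-R[2,0]))   # x_z minimal
for t in(tl,tl+360,tl-360):
    if abs(t)>200: continue
    Rl=R@Ro.from_euler('z',t,degrees=True).as_matrix(); rod=Rl@ROD
    print('turn',t,'rod',rod,'tip up deg',np.degrees(np.arcsin(rod[2])))
    fin=T+[0,0,.13]-rod*(.08+G)+z*.0187
    mid=[.47,-.2,.4]; W=[p0+[-.03,-.08,.02],mid,fin+[0,0,.12],fin]
    for w in W: print('tool',(R.T@(np.array(w)-p0)*1000).round(1),np.round(w,4))
    run(q,R,W,[t*.3,t*.7,t,t],n=6)
E
python3 fin.py
```

```text
t 38.35 p [0.5844 0.0337 0.3901] q [-0.5599 -0.1311  0.8548  1.758  -0.6841  1.3125 -0.1137]
[[ 0.3636  0.8561  0.3673]
 [ 0.6065 -0.5168  0.6042]
 [ 0.7071  0.003  -0.7071]]
z head 58.70880666978951 el 45.00144190350613 az 3.3000689848557316 F [-0.8804 -0.0986 -1.3645]
tcp [0.5836 0.0339 0.3878]
shaft (np.int64(22), array([ 0.5778,  0.0292, -0.0238, -0.1773]), np.float64(0.0010756390785840347))
hub 354 [ 0.5782  0.0189  0.001  -0.0178] 0.0018229998901921438
rim 27 ((575.3634033203125, 19.351993560791016), 12.403877258300781) [0.5753 0.0191 0.1249]
tag 91 [-0.0014 -0.0307] hub ang -0.06803263621247538 [-0.0085  0.0065]
turn -179.96753224395914 rod [0.5169 0.856  0.0263] tip up deg 1.5052825380760488
tool [-45.4  15.6 -73.4] [ 0.5536 -0.0461  0.4078]
tool [-174.8   23.5 -191.4] [ 0.47 -0.2   0.4 ]
tool [-289.1   79.9  -70.1] [ 0.5207 -0.2252  0.2335]
tool [-373.8   79.9   14.9] [ 0.5207 -0.2252  0.1135]
wp [ 0.554 -0.046  0.408] turn -53.990259673187744 cost 3.3e-23 q [-0.7606 -0.202   1.1606  1.705  -0.5964  1.4209  0.8654]
wp [ 0.47 -0.2   0.4 ] turn -125.97727257077139 cost 4.3e-16
[... 384 characters left out ...]
60488
tool [-45.4  15.6 -73.4] [ 0.5536 -0.0461  0.4078]
tool [-174.8   23.5 -191.4] [ 0.47 -0.2   0.4 ]
tool [-289.1   79.9  -70.1] [ 0.5207 -0.2252  0.2335]
tool [-373.8   79.9   14.9] [ 0.5207 -0.2252  0.1135]
wp [ 0.554 -0.046  0.408] turn 54.009740326812256 cost 4.2e-26 q [-0.3554 -0.0896  0.8467  1.6995 -0.7185  1.4806 -0.9347]
wp [ 0.47 -0.2   0.4 ] turn 126.0227274292286 cost 2.3e-20 q [ 0.0299  0.0679  0.8911  1.6165 -0.785   1.7713 -1.8611]
wp [ 0.521 -0.225  0.233] turn 180.03246775604086 cost 1.1e-16 q [-0.1152  0.5198  1.2357  1.7349 -1.1005  1.7914 -2.414 ]
wp [ 0.521 -0.225  0.113] turn 180.03246775604086 cost 1.1e-16 q [ 0.0292  0.6039  1.0257  1.8312 -1.1402  1.6345 -2.2644]
```

Request:
apply_moves --series '[[1, [-11, 4, -18], 8], [1, [-22, 8, -36], 18], [1, [-45, 15, -73], 28], [1, [-70, 17, -97], 38], [1, [-97, 18, -120], 48], [1, [-124, 20, -145], 58], [1, [-150, 22, -169], 68], [1, [-175, 23, -191], 78]]'

```text
time_s: 39.4
eef_pos: [0.4686, -0.2, 0.3977]
tcp_rot: [0.911, -0.157, 0.138, -0.356]
force: [0.5, -0.4, -1.8]
gripper_width: 0.19
grasp_force: 59.9
```

Request:
apply_moves --series '[[1, [0, 0, 0], 10], [1, [0, 0, 0], 20], [1, [0, 0, 0], 30], [1, [0, 0, 0], 40], [1, [0, 0, 0], 50], [1, [0, 0, 0], 60], [1, [0, 0, 0], 70], [1, [0, 0, 0], 80]]'

```text
time_s: 40.4
eef_pos: [0.4692, -0.199, 0.3974]
tcp_rot: [-0.597, 0.706, 0.123, 0.361]
force: [0.5, -0.3, -0.9]
gripper_width: 0.192
grasp_force: 59.9
```

Request:
apply_moves --series '[[1, [0, 0, 0], 10], [1, [0, 0, 0], 20], [1, [0, 0, 0], 22], [1, [0, 0, 0], 22]]'

```text
time_s: 40.9
eef_pos: [0.4705, -0.2116, 0.3907]
tcp_rot: [-0.458, 0.801, 0.192, 0.334]
force: [-0.1, -1.0, -1.8]
gripper_width: 0.181
grasp_force: 59.9
```

```bash
python3 st.py; python3 fin.py
```

```text
t 40.9 p [ 0.4705 -0.2116  0.3907] q [-0.2028  0.1879  1.241   1.61   -0.8758  1.8571 -2.6915]
[[-0.3571 -0.8625  0.3586]
 [-0.6065  0.5061  0.6132]
 [-0.7103  0.0014 -0.7038]]
z head 59.67700530151398 el 44.73658040631603 az -24.21853628544172 F [-0.1481 -1.0003 -1.8123]
turn -0.1150161305050024 rod [0.5047 0.8629 0.0329] tip up deg 1.8842707613273728
tool [ 45.  -14.6 -73.9] [ 0.4405 -0.2916  0.4107]
tool [-13.5   6.3   0.4] [ 0.47 -0.2   0.4 ]
tool [102.4 -52.  120.9] [ 0.5221 -0.2259  0.2327]
tool [187.7 -52.1 205.4] [ 0.5221 -0.2259  0.1127]
wp [ 0.441 -0.292  0.411] turn -0.03450483915150072 cost 7.0e-18 q [ 0.1195  0.3481  1.1568  1.4506 -0.9545  2.0464 -2.5636]
wp [ 0.47 -0.2   0.4 ] turn -0.08051129135350167 cost 6.0e-05 q [-0.2031  0.1866  1.237   1.6037 -0.8821  1.8712 -2.687 ]
wp [ 0.522 -0.226  0.233] turn -0.1150161305050024 cost 6.0e-05 q [ 0.0937  0.3768  0.9087  1.7186 -0.968   1.6663 -2.4918]
wp [ 0.522 -0.226  0.113] turn -0.1150161305050024 cost 6.0e-05 q [ 0.2769  0.4759  0.6812  1.8112 -0.9951  1.4996 -2.3438]
```

Request:
apply_moves --series '[[1, [26, -13, 30], 0], [1, [51, -26, 60], 0], [1, [77, -39, 90], 0], [1, [102, -52, 121], 0], [1, [123, -52, 142], 0], [1, [123, -52, 142], 0], [1, [123, -52, 142], 0]]'

```text
time_s: 41.78
eef_pos: [0.5235, -0.2255, 0.2064]
tcp_rot: [-0.46, 0.8, 0.191, 0.335]
force: [-0.6, 0.2, -1.2]
gripper_width: 0.188
grasp_force: 59.9
```

```bash
python3 st.py; cat > lev.py <<'E'
from fit import *
T=np.array([.5785,-.1295])
s=robot.sense(); R=Ro.from_quat(s['tcp_rot']).as_matrix(); g=s['eef_pos']-R[:,2]*.0187; rod=R@np.array([-.727,0,.687]); rod/=np.linalg.norm(rod)
print('tcp',s['eef_pos'],'kin tip',g+rod*.125,'el',np.degrees(np.arcsin(rod[2])))
tip=g+rod*.125; col=g+rod*.045
for cam in('top','side'):
    p,d=robot.grab_frame(cam); W=cloud(cam,d); save('l_%s_%d'%(cam,int(s['time_s']*100)),p)
    c=robot.calibration(cam); cc=-np.array(c['R']).T@c['t']
    v=W-col; u=v@rod; r=np.linalg.norm(v-u[...,None]*rod,axis=-1); m=(u>.005)&(u<.1)&(r<.015)&(d>0)
    X=W[m]; 
    # shaft axis fit: points on near surface, push 5 mm away from the camera perpendicular to rod
    dv=X-cc; dv-=(dv@rod)[:,None]*rod; dv/=np.linalg.norm(dv,axis=1)[:,None]; Y=X+dv*.0042
    ctr=Y.mean(0); e=np.linalg.svd(Y-ctr,full_matrices=False)[2][0]; e*=np.sign(e@rod); ss=(Y-ctr)@e
    print(cam,m.sum(),'axis el',np.degrees(np.arcsin(e[2])),'heading',np.degrees(np.arctan2(e[1],e[0])),'tip',ctr+e*ss.max(),'u',u[m].max())
    k=(np.hypot(W[...,0]-T[0],W[...,1]-T[1])<.05)&(abs(W[...,2]-.09)<.004)&(r>.03); print('  plate',k.sum(),cv2.minAreaRect((W[k][:,:2]*1000).astype(np.float32)),np.median(W[k][:,2]))
E
python3 lev.py
```

```text
t 41.775 p [ 0.5235 -0.2255  0.2064] q [-0.0257  0.4965  1.0968  1.7493 -1.072   1.7229 -2.3925]
[[-0.3527 -0.8633  0.361 ]
 [-0.6078  0.5047  0.6131]
 [-0.7115 -0.0032 -0.7027]]
z head 59.50927936791952 el 44.645944529053445 az -23.3018374092364 F [-0.6168  0.2045 -1.194 ]
tcp [ 0.5235 -0.2255  0.2064] kin tip [ 0.5798 -0.1291  0.2238] el 1.9741417239558958
top 138 axis el 1.4696153896762698 heading 59.35583885906164 tip [ 0.582  -0.1254  0.2226] u 0.08427545710917683
  plate 442 ((579.9606323242188, -125.19171142578125), (69.3373794555664, 58.0736083984375), 3.6723241806030273) 0.09001299798046561
side 116 axis el 1.2670904964553373 heading 59.437833860577484 tip [ 0.5828 -0.1288  0.222 ] u 0.08167327277301156
  plate 380 ((583.3201904296875, -130.2035369873047), (58.5136604309082, 60.62226104736328), 89.93390655517578) 0.08942758709227222
```

Request:
apply_moves --series '[[1, [15, 1, 15], 0], [1, [32, 1, 31], 0], [1, [48, 1, 47], 0], [1, [60, 1, 59], 0], [1, [68.5, 1, 67], 0], [1, [68.5, 1, 67], 0], [1, [68.5, 1, 67], 0], [1, [68.5, 1, 67], 0]]'

```text
time_s: 42.88
eef_pos: [0.5227, -0.2252, 0.1101]
tcp_rot: [-0.46, 0.8, 0.191, 0.335]
force: [0.5, 0.2, -1.6]
gripper_width: 0.191
grasp_force: 59.8
```

Request:
apply_moves --series '[[1, [0, 0, 0], 0], [1, [0, 0, 0], 0], [1, [0, 0, 0], 0], [1, [0, 0, 0], 0]]'

```text
time_s: 43.38
eef_pos: [0.5224, -0.2248, 0.1093]
tcp_rot: [-0.46, 0.8, 0.191, 0.335]
force: [-0.4, -0.2, -1.8]
gripper_width: 0.187
grasp_force: 59.8
```

```bash
python3 st.py; python3 lev.py; python3 al.py | tail -3; python3 - <<'E'
import cv2,numpy as np,glob
a=cv2.imread(sorted(glob.glob('pics/l_side_*'))[-1])[150:350,250:450]; b=cv2.imread(sorted(glob.glob('pics/l_top_*'))[-1])[130:280,230:430]
o=np.zeros((500,800,3),np.uint8); o[:400,:400]=cv2.resize(a,(400,400),interpolation=cv2.INTER_CUBIC); o[:300,400:]=cv2.resize(b,(400,300),interpolation=cv2.INTER_CUBIC); cv2.imwrite('pics/end.png',o)
E
```

```text
t 43.375 p [ 0.5224 -0.2248  0.1093] q [ 0.0399  0.6233  1.0173  1.8227 -1.1502  1.6473 -2.2447]
[[-0.3532 -0.8637  0.3596]
 [-0.6076  0.504   0.6139]
 [-0.7114 -0.0016 -0.7028]]
z head 59.641256769420764 el 44.65046126391163 az -23.285461652920382 F [-0.4467 -0.2004 -1.8156]
tcp [ 0.5224 -0.2248  0.1093] kin tip [ 0.5786 -0.1284  0.1267] el 1.9698428701369295
top 120 axis el 1.6053272497953266 heading 59.29771446632123 tip [ 0.5806 -0.125   0.1255] u 0.08387245921506643
  plate 430 ((579.8598022460938, -125.372802734375), (68.89598083496094, 58.257652282714844), 2.7242298126220703) 0.08999768274129513
side 109 axis el 0.7024122891561524 heading 59.56250052895522 tip [ 0.5819 -0.1277  0.1241] u 0.08212782821667074
  plate 390 ((579.9050903320312, -132.2725372314453), (57.55986022949219, 68.40179443359375), 88.71424865722656) 0.08914872934825974
hub 357 [ 0.5776  0.0191  0.0153 -0.0245] 0.0017726837129132655
rim 32 ((576.0950927734375, 19.52266502380371), 12.459426879882812) [0.5769 0.0195 0.1246]
tag 91 [-0.0008 -0.031 ] hub ang -0.049925629964054176 [-0.0081  0.007 ]al.py:7: RuntimeWarning: Mean of empty slice.
  return m.sum(),f.x,np.abs(f.fun).mean()
  ret = ret.dtype.type(ret / rcount)
```

View pics/end.png

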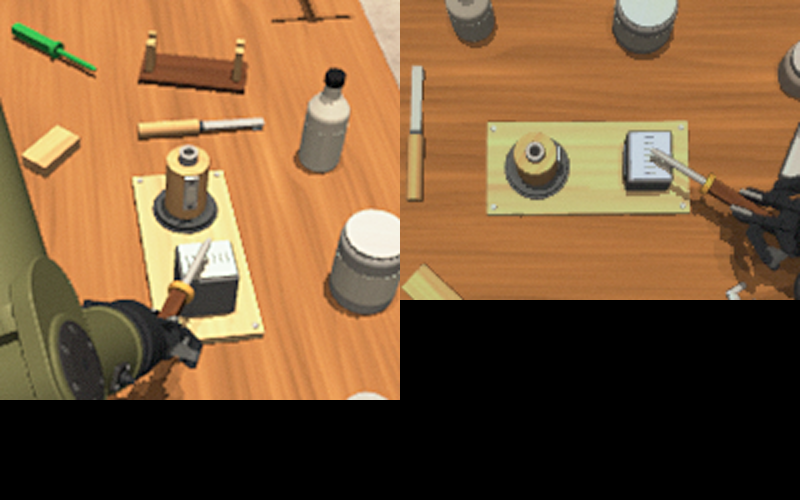

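The final picture shows the rod level with its tip over the middle of the plate, about 35 mm above it. The tag faces the scanner and the bystanders are where they were. Handing in.

```bash
python3 -c "
from station import robot
print(robot.job_done())"
```

```text
the job is handed in; nothing more can be done
None
```

The job is handed in at about 43 s with every step done in order: the hub faces the scanner (measured within about 0.05 rad), the rod went in until its collar stopped on the mouth (about 13 N) and came right out, and it is now held level within about 2°, its tip about 35 mm above the middle of the plate.

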